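# Tighten the lens retaining ring with the pin spanner

## Robot

A 6-joint arm with a two-finger parallel gripper is mounted at the origin on the work surface. World frame = base frame: x ahead of the robot, y to its left, z up, the work surface at z = 0. Lengths are in m, angles in degrees, forces in N, time in s.
With the tool pointing down it reaches from about 0.35 to 0.975 m from the base axis. Payload 17.4 kg.
Tool frame: the origin (TCP) lies on the front face of the gripper's body, between the roots of the fingers; the fingertips stand 73 mm ahead of it and the grasp point (between the pads) lies 54 mm ahead of it; z points along the fingers, y is the direction in which the jaws open and shut (so a half turn about z gives the same grasp; the last joint's range is limited). The gripper opens to 85 mm and grips with 20 to 120 N. Pads are 22 mm wide; open, the fingers measure 114 mm over their backs; the gripper's body (76 mm by 85 mm) begins 54 mm behind the grasp point. The pads swing forward as they close: fully open they stand 13 mm farther back than shut.
Start: joints at [-71.78, 6.646, 82.598, -0, 90.757, -2.166], TCP at [0.235, -0.633, 0.304] pointing down, gripper open.
Joint ranges: [-162.19, 162.19], [-47.58, 125.68], [4.15, 143.07], [-65.23, 245.23], [0.69, 171.88], [-170.13, 170.13]. Speed limits (degrees/s): [108.29, 108.29, 127.2, 180, 180, 180].

## Interface

Orientations are given as a 3x3 rotation matrix whose columns are the frame's x, y, z axes.
In Python, from plant import observe, capture, finish_job gives the robot as it stands. The module is installed in compiled form; this text tells all that it offers.
- The arm moves only by the tool send_rows, never from a script. Its argument "deltas" is a list of rows, each an object with "delta_pos": the shift along the world's x, y, z in m, a list of three; "delta_rot": the turn, a rotation vector about the world's x, y, z in degrees, a list of three; "hand": the closure in counts, from 0 (fully open) to 255 (shut). A call has 1 to 8 rows; each row is the pose to reach, as a shift and turn from the pose measured when the call began; what a row does not reach only later rows make up. A row lasts 1/8 s, in which the tool goes at most 62.5 mm and 10.7 degrees, less where a joint would pass 70% of its speed; a pose out of reach is approached as far as the arm can. A call with a gripper value outside its range is refused whole. The fingers move at their own pace and stop on an object; "newtons" is the grip in N (left out, the last holds). Time passes only in rows, so rows that repeat a pose let the fingers close. It gives the time, the measured TCP pose, the force and the opening at its end, in the units of the state.
- observe(): the state, without advancing time (a new reading comes with each control period).
- capture(name): name is "side" or "top"; returns a dict with "color" (400x640x3 uint8, red, green, blue), "fx", "fy", "cx", "cy" (pixels), "dist_coeffs" ([k1, k2, p1, p2, k3] as OpenCV has them; the pictures are not rectified), "R" (3x3) and "t" (3): a world point X has camera coordinates R X + t. Camera axes: x right, y down, z forward; pixel columns grow to the right and rows downward; lengths in m; the calibration is good to about 2 mm. A picture is of the moment at which its call begins. There is no depth.
- finish_job(): hands the job in, once; it reports no verdict.
The state is a dict: "time_s": time; "qpos": joint angles; "dq": joint speeds; "tau": joint torques, N m; "ee_pos": TCP position; "ee_rot": TCP orientation; "wrist_force": force on the tool from outside, world axes, zero at the start; "torque": the same for the moment, N m; "width": opening from 0.0 (shut) to 1.0 (fully open).
Only numpy, scipy, OpenCV 4.12 (cv2) and the standard library are available. Lean on these libraries where they do the work, as an engineer would, in place of code of your own. Each camera call takes 0.05 s, during which the arm holds its last target.

## Task

The retaining ring in the lens cell on the inspection fixture is loose: swing the ring lamp at least 60 degrees to one side so that it is out of the way, then take the spanner whose two pins fit the ring's holes out of the rack and screw the ring clockwise (seen from above) until it stops. The cell sits on a sprung turntable that spins freely, so keep it pressed firmly down on its brake while you turn. Finally stand the spanner upright in a free groove of the rack again, pins down, let go of it, and leave the other spanner and the things standing about where they are.

Things in the scene. Friction and masses are not known exactly. Their poses are not given: they have to be found in the camera images.
- fixture: Inspection fixture, fixed: white base plate 150 x 150 mm, 26 mm high, with a foot at its +x edge that carries an upright post. Origin: centre of the base's underside, straight below the axis of the lens cell; z up. The post (16 mm across) stands at local x = +120 mm.
- platform (a joint): How far the sprung turntable with the lens cell is pressed down, in m: 0 = up (rest). It takes about 3 N to start it moving and 7 N to bring it onto the rubber brake 6 mm down, where it stops and is held from turning by friction. Press with 12 to 20 N in all while turning the ring; under about 9 N the cell spins along.
- cell (a joint): Angle of turntable and lens cell on the fixture, rad, counter-clockwise from above positive. Spins freely without limit unless pressed down. The cell is an upright aluminium tube 88 mm outside, 72 mm bore, its rim 95 mm above the table, on a disc of 108 mm diameter.
- ring_face (a point): Centre of the top face of the retaining ring in the lens cell, 89 mm above the table with the platform up. z up; x runs along the line through the two holes. The ring is steel, 71 mm outside, 31 mm inside, 9 mm thick, with two through holes of 10.5 mm diameter at 24 mm on either side of the centre (local x = +24 and -24 mm); a half turn looks the same. It lies 6 mm below the cell's rim.
- ring (a joint): Angle of the ring in its cell, rad: negative = loose (starts near -0.6 to -1.15), 0 = fully screwed home at a hard stop; grows when the ring is turned clockwise from above relative to the cell. Friction about 0.1 N m; stays where it is left. With the cell braked, turning past the stop only makes the brake slip and does no harm.
- lamp (a joint): Swing angle of the ring lamp's boom about the post, rad: 0 = lamp straight above the lens cell, positive counter-clockwise from above, free from -1.9 to 1.9; stays where it is left (friction about 0.06 N m). The boom points along the fixture's local -x at 0.
- lamp_pivot (a point): Axis of the boom on top of the post, 165 mm above the table, at local x = +120 mm of the fixture; its x axis is the fixture's.
- lamp_knob (a point): Top of the lamp's handle, a black upright round pin of 16 mm diameter, standing from 185 to 225 mm above the table on the edge of the lamp furthest from the post, 158 mm from the pivot. x points to the pivot. The lamp is a white ring, 92 mm outside, 60 mm inside, 165 to 185 mm above the table, its centre 120 mm from the pivot.
- rack: Spanner rack, fixed: black plastic block 90 (x) x 160 (y) x 32 mm high with two open grooves along its x, 16 mm wide and 22 mm deep, at local y = +45 and -45 mm. Origin: centre of its underside.
- groove_l (a point): Middle of the groove at local y = +45 mm, level with the rack's top (32 mm above the table); axes as the rack's.
- groove_r (a point): Middle of the groove at local y = -45 mm, level with the rack's top (32 mm above the table); axes as the rack's.
- spanner_wide: The pin spanner that fits: steel, upright in one groove, bar resting on the rack's top, pins hanging in the groove. Origin: centre of the bar's underside; z up, x along the bar. Bar 56 (x) x 24 (y) x 10 mm; two pins 6 mm across, 10 mm long, tapered to 3 mm at the tips, below the bar at x = +24 and -24 mm; handle a flat upright blade 32 (x) x 14 (y) mm from 10 to 63 mm above it. About 140 g.
- spanner_narrow: The other spanner, in the other groove: the same handle, but a bar of only 40 mm and pins 32 mm apart, which do not fit. Leave it alone. Origin and axes as the wide one's.
- bottle: Amber glass bottle, 56 mm across, 200 mm high, loose, standing between fixture and rack on the far side. Origin: centre of its underside.
- tip_box: Blue box of pipette tips with clear lid, 46 x 46 x 64 mm high, loose, between fixture and rack. Origin: centre of its underside.
- jar: Small glass jar, 52 mm across, 70 mm high, loose, out at one side. Origin: centre of its underside.
- dish: Small white dish, 68 mm across, 20 mm high, loose, out at one side. Origin: centre of its underside.
Mind the look-alikes: they are no part of the job. Of the things that look like the rack, take the one that is farthest from the robot's base at the start.

How it is judged:
By the outcome, as a careful person would: the job done as asked, in the order asked, and still so for the second after the job is handed in, with the robot touching nothing.
It also fails if it takes over 72 s, if anything falls off the work surface, if the arm or the gripper's body presses on something with over 40 N, if the wrist force passes 120 N, or if a joint passes its speed limit or range.

## Working session

There is one attempt and no reset: what is moved stays moved. The work goes in short steps, Python scripts to look and compute and a tool call to move; the robot and the scene stay as the last step left them, time stands still between calls to the robot, and variables do not carry over. Pictures are saved under pics/ and viewed, and the job is handed in when it is done.

Besides the shell and the picture viewer there is one more tool, called after "Request:" as name(argument=value, ...) on one line, values as JSON. send_rows: Moves the arm, as the interface text tells. Its arguments: {"type":"object","properties":{"deltas":{"type":"array"},"newtons":{"type":"number"}},"required":["deltas"]}

```bash
mkdir -p pics; python3 - <<'E'
from plant import observe,capture
import cv2,numpy as np
s=observe();print({k:np.round(v,3).tolist() for k,v in s.items()})
for n in("side","top"):
    c=capture(n);cv2.imwrite(f"pics/{n}0.png",c["color"][:,:,::-1])
    np.savez(f"{n}0.npz",**c)
    print(n,c["fx"],c["fy"],c["cx"],c["cy"],c["dist_coeffs"]);R=np.array(c["R"]);print(R.round(3).tolist(),(-R.T@np.array(c["t"])).round(3))
E
```

```text
{'time_s': 0.0, 'qpos': [-71.778, 6.673, 82.636, -0.0, 90.758, -2.166], 'dq': [-0.029, -0.018, -0.097, 0.084, 0.015, -0.029], 'tau': [-0.004, -73.199, -63.249, -0.0, 0.006, 0.0], 'ee_pos': [0.235, -0.633, 0.303], 'ee_rot': [[0.937, 0.348, -0.0], [0.348, -0.937, 0.001], [0.0, -0.001, -1.0]], 'wrist_force': [-0.022, 0.316, -0.295], 'torque': [-0.001, 0.029, 0.011], 'width': 1.0}
side 453.93819988467226 453.93819988467226 318.78041944091524 208.0359430337905 [0.03882585 0.         0.         0.         0.        ]
[[-0.882, -0.472, 0.008], [-0.272, 0.495, -0.825], [0.385, -0.73, -0.565]] [0.021 0.829 0.785]
top 505.12705214131694 505.12705214131694 320.1010382826061 200.40915035329783 [-0.12314568  0.          0.          0.          0.        ]
[[-0.019, -1.0, -0.024], [-0.989, 0.023, -0.146], [0.146, 0.02, -0.989]] [ 0.247 -0.011  1.604]
```

View pics/side0.png

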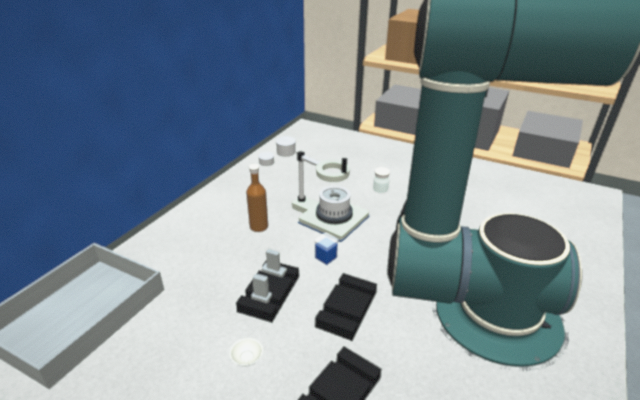

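View pics/top0.png

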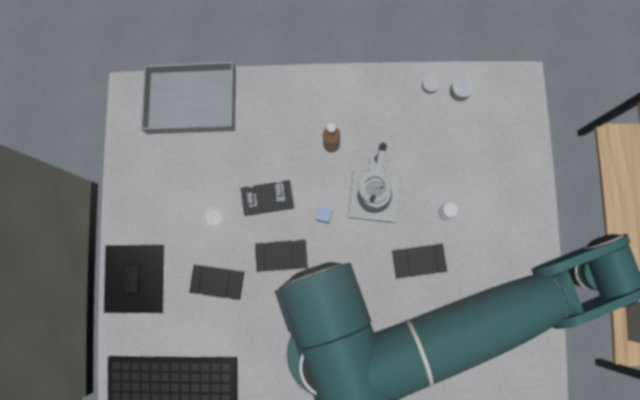

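Candidates for the rack: top-view pixels (267,197) holding two spanners, (281,255), (217,282) and (420,260), the last three empty. The one at (267,197) is the farthest from the base. The black things at (135,278) and (172,378) are not racks. I'll check this in close crops.

```bash
cat > h.py <<'E'
import numpy as np,cv2
def ld(f):
    return dict(np.load(f))
def ray(c,uv):
    K=np.array([[c["fx"],0,c["cx"]],[0,c["fy"],c["cy"]],[0,0,1]],float)
    p=cv2.undistortPoints(np.array(uv,float).reshape(-1,1,2),K,np.array(c["dist_coeffs"],float)).reshape(-1,2)
    d=np.c_[p,np.ones(len(p))]@np.array(c["R"]); o=-np.array(c["R"]).T@np.array(c["t"])
    return o,d
def plane(c,uv,z):
    o,d=ray(c,uv); return o+d*((z-o[2])/d[:,2])[:,None]
def tri(c1,uv1,c2,uv2):
    o1,d1=ray(c1,[uv1]);o2,d2=ray(c2,[uv2]);d1=d1[0];d2=d2[0]
    A=np.c_[d1,-d2];s=np.linalg.lstsq(A,o2-o1,rcond=None)[0]
    a=o1+s[0]*d1;b=o2+s[1]*d2
    return (a+b)/2,np.linalg.norm(a-b)
def proj(c,X):
    K=np.array([[c["fx"],0,c["cx"]],[0,c["fy"],c["cy"]],[0,0,1]],float)
    return cv2.projectPoints(np.array(X,float).reshape(-1,1,3),cv2.Rodrigues(np.array(c["R"],float))[0],np.array(c["t"],float),K,np.array(c["dist_coeffs"],float))[0].reshape(-1,2)
def crop(c,x0,y0,w,h,s,fn):
    im=c["color"][y0:y0+h,x0:x0+w,::-1]
    im=cv2.resize(im,None,fx=s,fy=s,interpolation=cv2.INTER_CUBIC)
    for i in range(0,w,10):
        cv2.line(im,(i*s,0),(i*s,6 if i%50 else 14),(0,0,255),1)
        if (x0+i)%20==0: cv2.putText(im,str(x0+i),(i*s,20),0,.4,(0,0,255),1)
    for i in range(0,h,10):
        cv2.line(im,(0,i*s),(6,i*s),(0,0,255),1)
        if (y0+i)%20==0: cv2.putText(im,str(y0+i),(8,i*s+4),0,.4,(0,0,255),1)
    cv2.imwrite(fn,im)
E
python3 - <<'E'
from h import *
t=ld("top0.npz");s=ld("side0.npz")
crop(t,230,130,100,90,8,"pics/t_rack.png") 
crop(t,335,135,75,90,6,"pics/t_fix.png") 
crop(s,230,140,150,180,3,"pics/x.png")
crop(s,230,240,80,80,7,"pics/s_rack.png")
crop(s,280,140,100,100,6,"pics/s_fix.png")
E
```

```text
(no output)
```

View pics/t_rack.png

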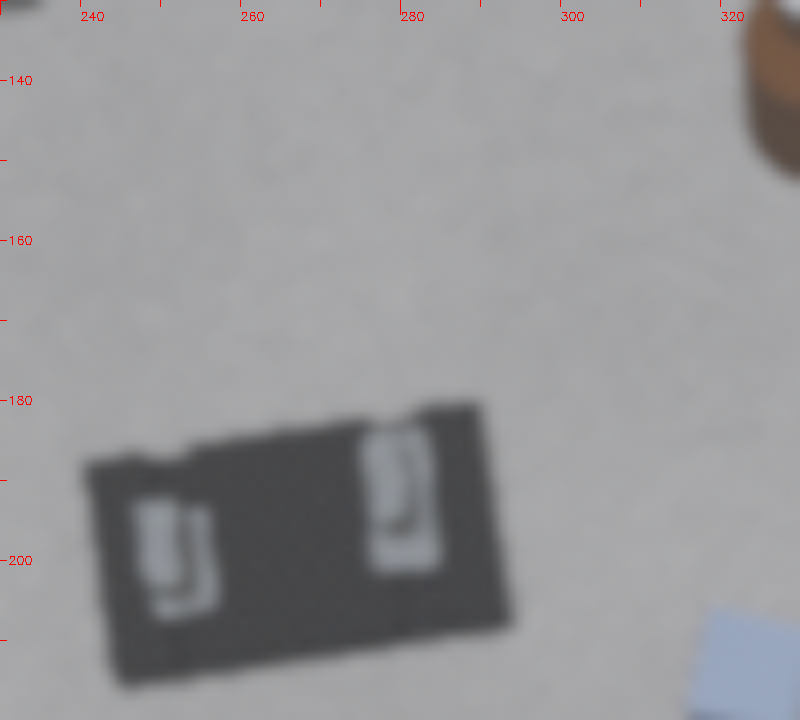

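View pics/t_fix.png

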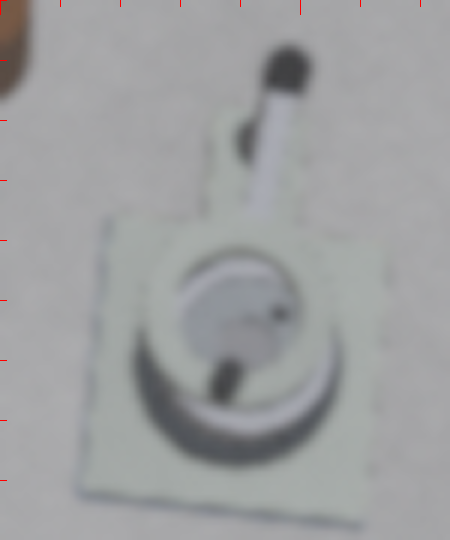

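View pics/s_rack.png

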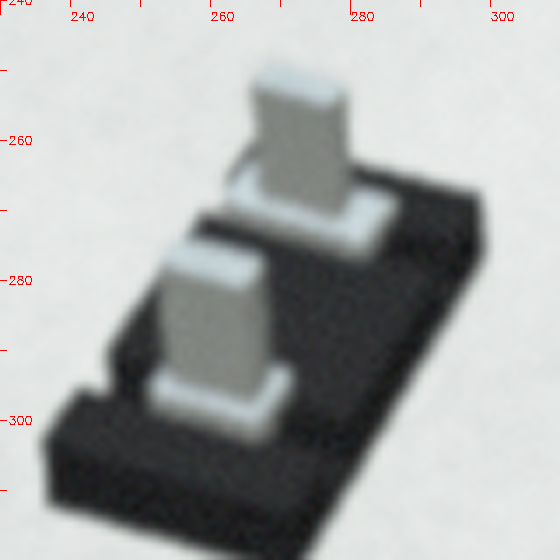

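View pics/s_fix.png

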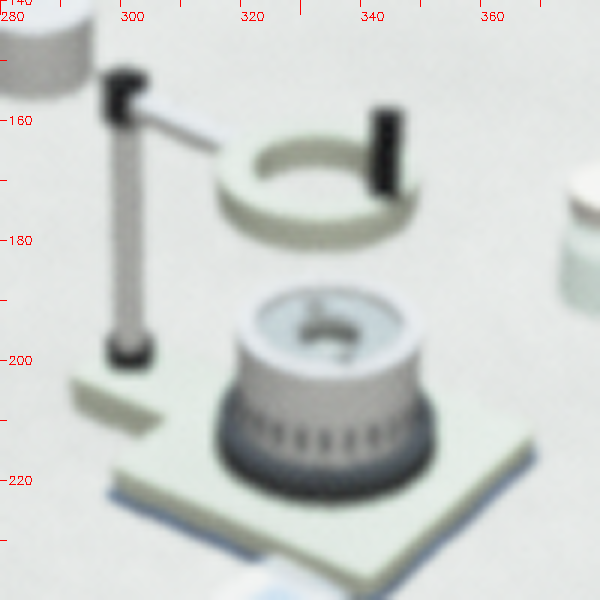

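```bash
python3 - <<'E'
from h import *
t=ld("top0.npz");s=ld("side0.npz")
for c in(t,s):
    g=c["color"].astype(float); c["color"]=np.clip((g-60)*1.6,0,255).astype(np.uint8) if c is t else c["color"]
crop(t,266,176,34,38,16,"pics/t_w.png") 
crop(s,256,244,36,40,15,"pics/s_w.png") 
E
```

```text
(no output)
```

View pics/t_w.png

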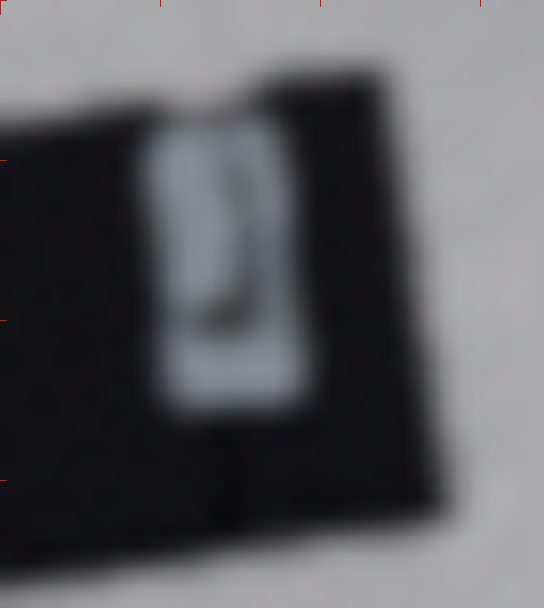

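View pics/s_w.png

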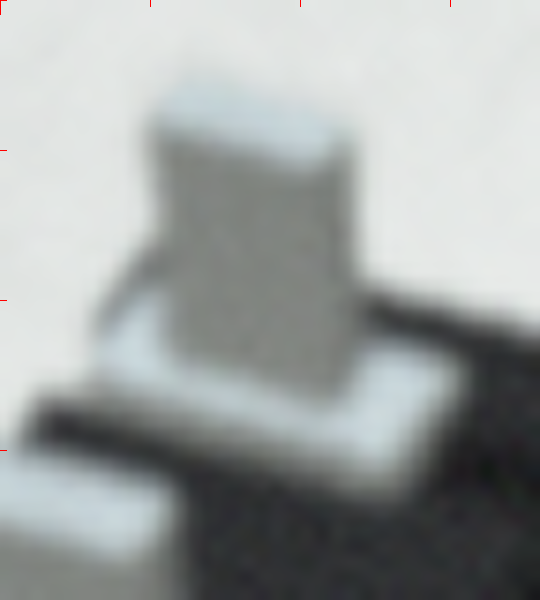

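```bash
python3 - <<'E'
from h import *
np.set_printoptions(precision=4,suppress=True)
t=ld("top0.npz");s=ld("side0.npz")
P=lambda n,a,b:print(n,*tri(t,a,s,b))
P("handle top c",(278.4,189.6),(273,252.3))
P("bar near R",(276.3,201.3),(282.3,275.3))
P("bar far R",(285.25,201),(287,268.3))
print("handle z.095",plane(t,[(275.4,184.4),(276.75,195.1),(281,194.8),(280.2,184.1)],.095), plane(t,[(276.3,201.3),(285.25,201),(284.1,184.1)],.042))
print("side handle",plane(s,[(266.3,252.3),(268.7,249.3),(279.3,252.3),(277.7,255)],.095),plane(s,[(262.7,268.7),(282.3,275.3),(287,268.3)],.042))
# rack corners
print("rack top",plane(t,[(240.5,188),(289.8,180.5)],.032),plane(t,[(293.8,208),(245.5,215.5)],.0))
P("rack R",(290,180.5),(298,267))
for nm,c in(("t",t),("s",s)):
    g=cv2.cvtColor(c["color"],cv2.COLOR_RGB2GRAY); 
    m=(g<(110 if nm=="t" else 90)).astype(np.uint8); m=cv2.morphologyEx(m,cv2.MORPH_CLOSE,np.ones((9,9)))
    for k in cv2.findContours(m,cv2.RETR_EXTERNAL,cv2.CHAIN_APPROX_NONE)[0]:
        if cv2.contourArea(k)>600: print(nm,cv2.boundingRect(k),cv2.minAreaRect(k))
# fixture
kt=np.array([335+225/6,135+ 395/6]);
print("lamp/knob:")
P("posttop",(335+287/6,135+70/6),(280+124/6,140+73/6))
P("knob top",(335+220/6,135+398/6),(280+387/6,140+110/6))
P("knob top2",(335+232/6,135+365/6),(280+387/6,140+110/6))
P("lampcentre top",(335+241/6,135+322/6),(280+318/6,140+178/6))
print(plane(t,[(335+108/6,135+220/6),(335+80/6,135+492/6),(335+365/6,135+524/6),(335+387/6,135+245/6)],.026))
E
```

```text
handle top c [0.5053 0.146  0.0888] 0.0038517375933603487
bar near R [0.4757 0.1577 0.0382] 0.006343428960925036
bar far R [0.4776 0.1302 0.0376] 0.003162543453704768
handle z.095 [[0.5223 0.1553 0.095 ]
 [0.4892 0.1514 0.095 ]
 [0.4898 0.1384 0.095 ]
 [0.5229 0.1406 0.095 ]] [[0.4781 0.1586 0.042 ]
 [0.4784 0.1305 0.042 ]
 [0.5323 0.1336 0.042 ]]
side handle [[0.5128 0.1592 0.095 ]
 [0.514  0.1473 0.095 ]
 [0.4861 0.1446 0.095 ]
 [0.4841 0.1547 0.095 ]] [[0.5241 0.1633 0.042 ]
 [0.4702 0.1604 0.042 ]
 [0.4733 0.134  0.042 ]]
rack top [[0.5249 0.2738 0.032 ]
 [0.5453 0.1163 0.032 ]] [[0.4613 0.107  0.    ]
 [0.4404 0.263  0.    ]]
rack R [0.5082 0.1018 0.0194] 0.08268166536862455
t (108, 356, 130, 44) ((172.5, 377.5), (43.0, 129.0), 90.0)
t (190, 265, 54, 35) ((216.43997192382812, 281.91998291015625), (51.47737503051758, 28.284271240234375), 8.130102157592773)
t (392, 244, 55, 34) ((419.0907287597656, 260.6501770019531), (28.030763626098633, 51.547119140625), 82.05652618408203)
t (241, 181, 53, 35) ((266.79327392578125, 197.69053649902344), (28.229225158691406, 49.908023834228516), 8
[... 669 characters left out ...]
8046875, 22.7625732421875), 11.821488380432129)
s (376, 0, 264, 340) ((489.3033447265625, 155.54061889648438), (241.8317413330078, 343.5669250488281), 15.978726387023926)
s (352, 0, 16, 130) ((359.6778869628906, 64.44281768798828), (6.913725852966309, 129.59117126464844), 3.9793827533721924)
s (0, 0, 306, 302) ((152.5, 150.5), (301.0, 305.0), 90.0)
lamp/knob:
posttop [ 0.6075 -0.166   0.1874] 0.00249819980468063
knob top [ 0.4469 -0.1234  0.2285] 0.005387721560289185
knob top2 [ 0.4573 -0.132   0.2228] 0.006583400339734905
lampcentre top [ 0.4891 -0.1397  0.1756] 0.0013826571626365178
[[ 0.5702 -0.0849  0.026 ]
 [ 0.4255 -0.0661  0.026 ]
 [ 0.4052 -0.2146  0.026 ]
 [ 0.5534 -0.2324  0.026 ]]
```

The crops confirm the choice: the wide spanner is the one at top (280,192) / side (273,260), because its bar clearly sticks out beyond the handle at both ends. The rack at (267,197) is the right one. The lamp sits over the cell, with its knob near (0.453,-0.132) and the post at (0.607,-0.165). I'll swing the lamp toward -y (positive), away from the bottle, straddling the knob loosely with the jaws.

Request:
send_rows(deltas=[{"delta_pos": [0.03,0.06,0.03],"delta_rot": [0,0,-6],"hand": 110},{"delta_pos": [0.055,0.12,0.036],"delta_rot": [0,0,-12],"hand": 110},{"delta_pos": [0.08,0.18,0.036],"delta_rot": [0,0,-18],"hand": 110},{"delta_pos": [0.105,0.24,0.036],"delta_rot": [0,0,-24],"hand": 110},{"delta_pos": [0.13,0.3,0.036],"delta_rot": [0,0,-28],"hand": 110},{"delta_pos": [0.155,0.355,0.036],"delta_rot": [0,0,-32],"hand": 110},{"delta_pos": [0.18,0.41,0.036],"delta_rot": [0,0,-32],"hand": 110},{"delta_pos": [0.2,0.46,0.036],"delta_rot": [0,0,-32],"hand": 110}])

```text
time_s: 1.1
ee_pos: [0.4325, -0.1777, 0.3391]
ee_rot: [[0.979, -0.202, 0.0], [-0.202, -0.979, 0.001], [0.0, -0.001, -1.0]]
wrist_force: [1.2, -1.0, -1.3]
width: 0.569
```

Request:
send_rows(deltas=[{"delta_pos": [0.0205,0.0457,0],"delta_rot": [0,0,0],"hand": 110},{"delta_pos": [0.0205,0.0457,0],"delta_rot": [0,0,0],"hand": 110}])

```text
time_s: 1.35
ee_pos: [0.4537, -0.1293, 0.3389]
ee_rot: [[0.98, -0.197, 0.0], [-0.197, -0.98, 0.001], [0.0, -0.001, -1.0]]
wrist_force: [0.1, -0.4, -0.1]
width: 0.569
```

```bash
python3 - <<'E'
from plant import capture
from h import *
c=capture("side");np.savez("s1.npz",**c);crop(c,260,80,130,140,5,"pics/s1.png")
E
```

```text
(no output)
```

View pics/s1.png

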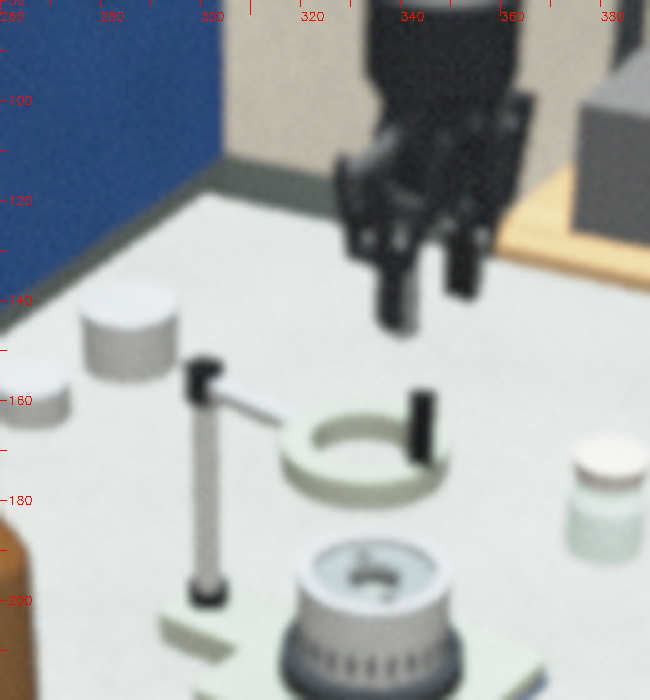

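The fingers are at columns 338 and 351, with the knob between them at 343 and the camera looking across the jaws. I'll lower.

Request:
send_rows(deltas=[{"delta_pos": [0,0,-0.025],"delta_rot": [0,0,0],"hand": 110},{"delta_pos": [0,0,-0.05],"delta_rot": [0,0,0],"hand": 110},{"delta_pos": [0,0,-0.074],"delta_rot": [0,0,0],"hand": 110},{"delta_pos": [0,0,-0.074],"delta_rot": [0,0,0],"hand": 110}])

```text
time_s: 1.9
ee_pos: [0.4525, -0.1316, 0.2634]
ee_rot: [[0.98, -0.2, -0.003], [-0.2, -0.98, 0.002], [-0.003, -0.001, -1.0]]
wrist_force: [-0.5, -0.1, 0.1]
width: 0.569
```

```bash
python3 - <<'E'
from plant import observe
import numpy as np
p=np.array(observe()["ee_pos"]);print(p)
c=np.array([.6076,-.165]);r=p[:2]-c
print(np.hypot(*r),np.degrees(np.arctan2(r[1],r[0])))
r=r*.158/np.hypot(*r)
for a in range(9,91,9):
    t=np.radians(a);R=np.array([[np.cos(t),-np.sin(t)],[np.sin(t),np.cos(t)]])
    print(a,(c+R@r-p[:2]).round(4))
E
```

```text
[ 0.45247859 -0.13160094  0.26335626]
0.15867623761318742 167.84918969960876
9 [-0.0026 -0.0247]
18 [-0.0021 -0.0495]
27 [ 0.0024 -0.0739]
36 [ 0.0106 -0.0973]
45 [ 0.0224 -0.1191]
54 [ 0.0374 -0.1388]
63 [ 0.0554 -0.1559]
72 [ 0.0758 -0.17  ]
81 [ 0.0981 -0.1808]
90 [ 0.1219 -0.1879]
```

Request:
send_rows(deltas=[{"delta_pos": [-0.0026,-0.0247,0],"delta_rot": [0,0,9],"hand": 110},{"delta_pos": [-0.0021,-0.0495,0],"delta_rot": [0,0,18],"hand": 110},{"delta_pos": [0.0024,-0.0739,0],"delta_rot": [0,0,27],"hand": 110},{"delta_pos": [0.0106,-0.0973,0],"delta_rot": [0,0,36],"hand": 110},{"delta_pos": [0.0224,-0.1191,0],"delta_rot": [0,0,45],"hand": 110},{"delta_pos": [0.0374,-0.1388,0],"delta_rot": [0,0,54],"hand": 110},{"delta_pos": [0.0554,-0.1559,0],"delta_rot": [0,0,63],"hand": 110},{"delta_pos": [0.0758,-0.17,0],"delta_rot": [0,0,72],"hand": 110}])

```text
time_s: 2.9
ee_pos: [0.5285, -0.3033, 0.2647]
ee_rot: [[0.49, 0.872, -0.002], [0.872, -0.49, -0.003], [-0.003, -0.0, -1.0]]
wrist_force: [-0.1, 0.3, 1.1]
width: 0.565
```

```bash
python3 - <<'E'
from plant import capture,observe
import numpy as np
from h import *
p=np.array(observe()["ee_pos"]);print(p)
c=np.array([.6076,-.165]);r=p[:2]-c
print(np.hypot(*r),np.degrees(np.arctan2(r[1],r[0])))
c=capture("side");crop(c,260,80,130,140,5,"pics/s2.png")
E
```

```text
[ 0.52848445 -0.30328086  0.26470258]
0.15931373353984749 -119.7754573855956
```

View pics/s2.png

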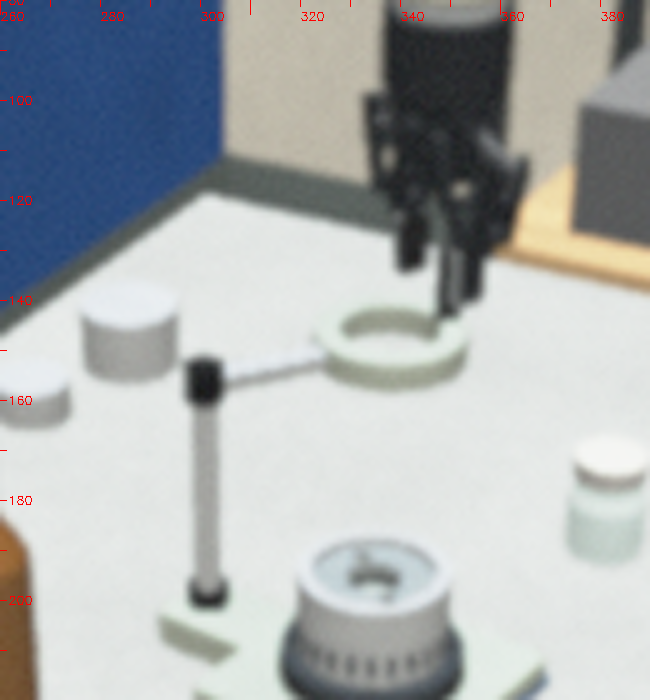

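The lamp is following the fork. I'll go another 18° and then lift off.

Request:
send_rows(deltas=[{"delta_pos": [0.0225,-0.0092,0],"delta_rot": [0,0,9],"hand": 110},{"delta_pos": [0.0463,-0.0162,0],"delta_rot": [0,0,18],"hand": 110},{"delta_pos": [0.0463,-0.0162,0],"delta_rot": [0,0,18],"hand": 110},{"delta_pos": [0.0463,-0.0162,0.04],"delta_rot": [0,0,18],"hand": 60},{"delta_pos": [0.0463,-0.0162,0.1],"delta_rot": [0,0,18],"hand": 60},{"delta_pos": [0.0463,-0.0162,0.14],"delta_rot": [0,0,18],"hand": 60}])

```text
time_s: 3.7
ee_pos: [0.5752, -0.3205, 0.4082]
ee_rot: [[0.193, 0.981, 0.002], [0.981, -0.193, -0.005], [-0.004, 0.003, -1.0]]
wrist_force: [0.8, -0.4, 0.3]
width: 0.766
```

```bash
python3 - <<'E'
from plant import capture,observe
import numpy as np
from h import *
o=observe();print(np.array(o["ee_pos"]),np.array(o["qpos"]).round(1))
for n in("side","top"):
    c=capture(n);np.savez(n+"2.npz",**c);crop(c,*((260,80,140,150,5) if n=="side" else (330,130,130,90,6)),f"pics/{n}3.png")
E
```

```text
[ 0.5751528  -0.3204844   0.40822712] [-31.3   4.   75.8  -0.2  99.9 -20.2]
```

View pics/side3.png

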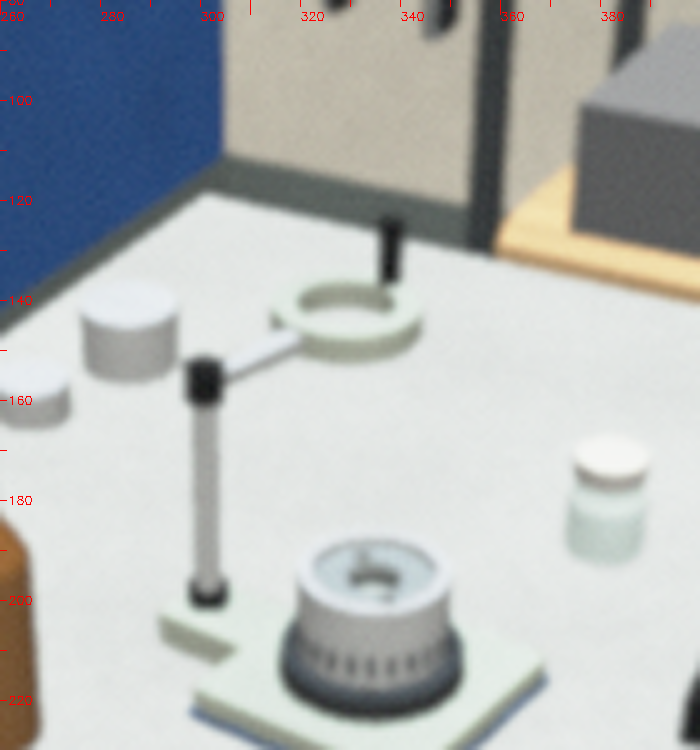

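View pics/top3.png

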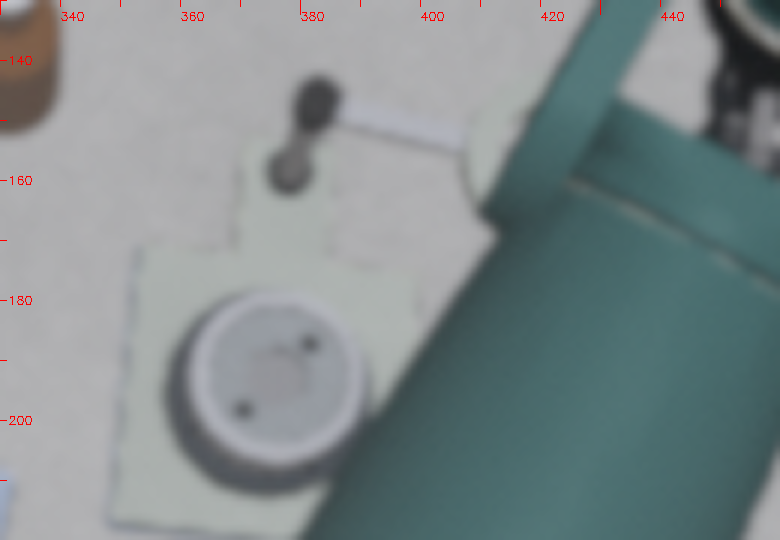

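```bash
cat > ring.py <<'E'
from h import *
np.set_printoptions(precision=4,suppress=True)
def dark(c,uv,r=2.6,it=6):
    g=cv2.cvtColor(c["color"],cv2.COLOR_RGB2GRAY).astype(float)
    yy,xx=np.mgrid[:g.shape[0],:g.shape[1]];u=np.array(uv,float)
    for _ in range(it):
        d=np.hypot(xx-u[0],yy-u[1]);m=d<r
        bg=np.median(g[(d<r+3)&(d>r)]);w=np.clip(bg-g,0,None)*m
        if w.sum()==0:break
        u=np.array([(w*xx).sum(),(w*yy).sum()])/w.sum()
    return u
E
python3 - <<'E'
from ring import *
t=ld("top2.npz");s=ld("side2.npz")
a=dark(t,(381.5,187));b=dark(t,(370.5,198.2));c=dark(s,(332.6,190.6),2);d=dark(s,(337.6,199.6),2)
print(a,b,c,d)
T=plane(t,[a,b],.089);S=plane(s,[c,d],.089);print("top",T,T.mean(0),"\nside",S,S.mean(0))
for q in(T,S):
    v=q[0]-q[1];print(np.hypot(*v[:2]),np.degrees(np.arctan2(v[1],v[0])))
print(tri(t,a,s,c),tri(t,b,s,d))
# rim: bright ring in top
g=cv2.cvtColor(t["color"],cv2.COLOR_RGB2GRAY);gs=cv2.cvtColor(s["color"],cv2.COLOR_RGB2GRAY)
for nm,c,im in(("t",t,t["color"]),("s",s,s["color"])):
    print(nm,im[150:165:3,370:380:3].mean((0,1)) if nm=="t" else "")
crop(t,352,170,48,48,14,"pics/t4.png");crop(s,312,180,44,44,14,"pics/s4.png")
E
```

```text
[381.0109 186.9825] [370.1761 197.8008] [332.6277 193.1946] [337.5133 196.0567]
top [[ 0.5079 -0.1657  0.089 ]
 [ 0.4754 -0.1317  0.089 ]] [ 0.4916 -0.1487  0.089 ] 
side [[ 0.4965 -0.1556  0.089 ]
 [ 0.4776 -0.1488  0.089 ]] [ 0.4871 -0.1522  0.089 ]
0.047114805600227204 -46.36217771549706
0.020038836897084755 -19.76883947792398
(array([ 0.5062, -0.1679,  0.0799]), np.float64(0.006860039747784546)) (array([ 0.4717, -0.1314,  0.1011]), np.float64(0.003956786425889188))
t [143.05 145.15 144.55]
s
```

View pics/t4.png

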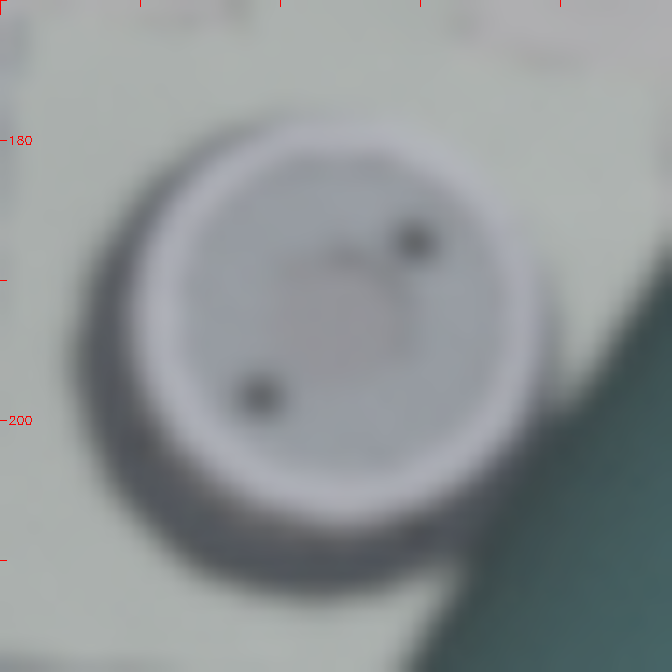

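View pics/s4.png

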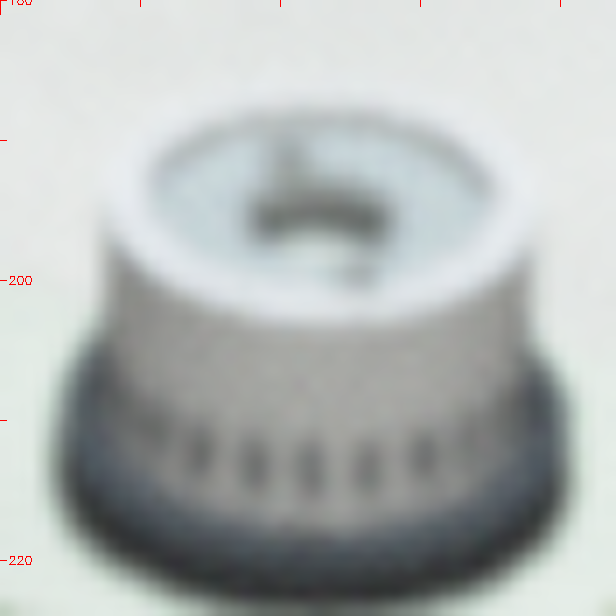

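```bash
python3 - <<'E'
from ring import *
t=ld("top0.npz");s=ld("side0.npz");t2=ld("top2.npz")
g=(cv2.cvtColor(t["color"],cv2.COLOR_RGB2GRAY).astype(float)+cv2.cvtColor(t2["color"],cv2.COLOR_RGB2GRAY))/2
print("rows v, cols 272..290");print("     ",*range(272,291))
for v in range(180,206):print(v,*g[v,272:291].round().astype(int))
E
```

```text
rows v, cols 272..290
      272 273 274 275 276 277 278 279 280 281 282 283 284 285 286 287 288 289 290
180 168 168 168 168 168 169 169 167 164 157 148 136 128 126 124 120 120 129 148
181 158 157 156 156 159 162 163 160 151 137 118 102 94 92 90 88 88 104 136
182 130 126 122 124 136 147 148 140 130 118 100 85 78 76 76 76 78 95 130
183 95 91 90 99 117 130 132 128 124 122 110 93 79 75 74 74 76 91 124
184 77 78 84 106 128 139 140 137 135 138 129 107 84 74 74 74 76 88 118
185 74 76 90 118 140 149 148 142 138 141 136 116 90 76 74 75 76 85 111
186 74 76 93 124 146 151 148 142 134 137 138 122 94 77 75 74 75 83 106
187 74 76 92 122 144 150 149 142 132 133 139 128 100 78 74 74 74 80 101
188 74 76 89 116 140 148 150 146 135 132 138 130 102 78 74 74 75 78 96
189 74 76 85 110 134 147 150 148 139 132 135 129 102 78 74 74 74 76 93
190 74 74 82 104 130 145 151 150 138 128 132 124 99 78 74 74 74 76 88
191 74 74 80 100 126 144 150 148 136 124 128 122 98 78 74 74 75 74 84
192 74 74 79 96 124 144 150 146 132 122 125 122 99 78 74 74 74 76 84
193 74 74 78 94 123 143 148 142 128 116 123 122 101 80 74 74 75 74 82
194 74 74 76 90 119 137 139 129 116 112 122 124 104 82 75 74 74 75 80
195 74 74 76 88 112 126 123 113 106 111 124 128 110 86 75 74 74 74 78
196 74 74 76 89 114 127 122 114 114 121 132 133 116 90 76 74 74 74 76
197 74 73 76 92 118 137 137 134 134 138 144 141 122 95 77 74 75 74 75
198 74 74 76 92 121 142 148 148 148 149 150 146 128 98 78 74 74 74 75
199 74 73 76 90 116 138 148 150 150 150 150 146 128 98 78 74 74 74 76
200 74 74 74 85 107 128 138 138 137 137 138 132 114 90 76 74 74 74 74
201 74 73 74 79 92 104 110 109 106 106 106 102 90 80 75 74 74 74 74
202 74 74 74 74 78 82 82 80 79 78 80 78 76 74 74 74 74 74 74
203 74 74 73 74 74 74 73 72 72 73 73 72 73 74 74 74 74 74 74
204 74 74 73 73 74 74 74 72 72 72 74 74 74 74 74 74 74 74 74
205 74 74 74 74 74 73 73 72 71 72 74 74 73 73 74 73 74 74 74
```

```bash
python3 - <<'E'
from ring import *
t=ld("top0.npz");s=ld("side0.npz")
R=plane(t,[(283.15,185),(284.5,199)],.034);L=plane(t,[(274.7,185.5),(275.7,198)],.042)
for q in(R,L):
    v=q[0]-q[1];print(q,np.degrees(np.arctan2(v[1],v[0])))
n=plane(t,[(280.3,200.95)],.033)[0];f=plane(t,[(279,183.05)],.042)[0];print("near",n,"far",f,np.linalg.norm(n-f),(n+f)/2)
print("handle c from top",plane(t,[(277.9,189.1)],.095),"side",plane(s,[(272.5,251.8)],.095))
print("tri",tri(t,(277.9,189.1),s,(272.5,251.8)), "bar nearR",tri(t,(275.8,200.8),s,(281.8,274.8)))
# side rim centre
print("side rim",plane(s,[(334.6,194.0)],.095))
m=L.mean(0)*.5+R.mean(0)*.5;print(m)
g=cv2.cvtColor(s["color"],cv2.COLOR_RGB2GRAY)
print("     ",*range(260,292))
for v in range(246,280):print(v,*g[v,260:292])
E
```

```text
[[0.5309 0.1374 0.034 ]
 [0.486  0.1335 0.034 ]] 4.957406823825302
[[0.5285 0.1634 0.042 ]
 [0.4886 0.1604 0.042 ]] 4.186700199982902
near [0.4803 0.1469 0.033 ] far [0.536  0.1497 0.042 ] 0.05656054608777129 [0.5081 0.1483 0.0375]
handle c from top [[0.5076 0.1477 0.095 ]] side [[0.5011 0.1507 0.095 ]]
tri (array([0.5062, 0.1472, 0.0909]), np.float64(0.004506606063465437)) bar nearR (array([0.4767, 0.1589, 0.0404]), np.float64(0.007034833535865172))
side rim [[ 0.4856 -0.146   0.095 ]]
[0.5085 0.1487 0.038 ]
      260 261 262 263 264 265 266 267 268 269 270 271 272 273 274 275 276 277 278 279 280 281 282 283 284 285 286 287 288 289 290 291
246 226 229 230 229 230 229 229 230 227 227 228 229 230 227 228 227 227 227 229 229 230 230 229 231 232 231 230 229 230 229 229 226
247 228 228 229 230 229 228 228 226 223 225 226 228 228 229 227 227 228 228 230 230 230 228 230 230 231 231 229 230 230 229 227 228
248 228 228 229 229 227 227 224 222 218 218 219 222 225 227 227 226 228 229 230 232 228 230 227 230 231 230 230 230 228 228 228 228
249 227 229 229 230 227 224 222 217 211 213 212 214 219
[... 3129 characters left out ...]
05 202 180 147 107 66 43 35 39 39 36 42
274 123 107 91 80 67 60 54 57 62 69 80 86 93 105 114 123 134 141 151 165 179 177 156 119 88 51 35 33 28 32 31 36
275 173 160 150 132 114 100 84 62 50 49 52 61 67 72 85 92 103 110 121 136 146 145 125 99 67 43 30 30 24 32 29 30
276 195 196 191 177 167 153 133 97 58 47 49 47 49 56 52 67 71 79 96 109 111 111 101 76 51 37 35 36 31 32 36 27
277 207 205 206 202 200 192 172 121 73 50 48 45 47 45 49 48 53 56 62 71 77 78 73 59 46 48 42 43 43 36 39 35
278 201 205 206 211 208 200 172 125 75 54 48 45 49 46 50 47 44 46 52 52 54 58 53 51 52 48 40 46 45 43 39 39
279 183 193 200 203 201 189 156 111 69 51 46 49 48 45 51 45 49 41 52 48 50 47 49 45 47 49 50 47 49 50 47 39
```

The lamp is swung by about 85–90° and the ring holes now show at top (381,187) and (370,198). The two cameras differ by about 6 mm in absolute position, but they agree on the spanner-to-ring offset within about 1 mm. Next I'll move over the wide spanner.

Request:
send_rows(deltas=[{"delta_pos": [-0.007,0.045,-0.01],"delta_rot": [0,0,10.5],"hand": 0},{"delta_pos": [-0.014,0.09,-0.02],"delta_rot": [0,0,21],"hand": 0},{"delta_pos": [-0.021,0.14,-0.03],"delta_rot": [0,0,31.5],"hand": 0},{"delta_pos": [-0.028,0.19,-0.04],"delta_rot": [0,0,42],"hand": 0},{"delta_pos": [-0.035,0.24,-0.05],"delta_rot": [0,0,52.5],"hand": 0},{"delta_pos": [-0.042,0.29,-0.06],"delta_rot": [0,0,63],"hand": 0},{"delta_pos": [-0.049,0.34,-0.07],"delta_rot": [0,0,73.5],"hand": 0},{"delta_pos": [-0.056,0.39,-0.08],"delta_rot": [0,0,84],"hand": 0}])

```text
time_s: 4.8
ee_pos: [0.5182, 0.0704, 0.3305]
ee_rot: [[-0.956, 0.292, 0.008], [0.292, 0.956, 0.005], [-0.006, 0.007, -1.0]]
wrist_force: [0.6, -0.1, -0.5]
width: 1.002
```

```bash
cat > st.py <<'E'
from plant import observe
import numpy as np,sys
o=observe();R=np.array(o["ee_rot"]);p=np.array(o["ee_pos"])
print(o["time_s"],p.round(4),"yaz %.2f"%np.degrees(np.arctan2(R[1,1],R[0,1])),"R3",R[2].round(4),R[:,2].round(4),"q",np.array(o["qpos"]).round(1),"F",np.round(o["wrist_force"],1),"M",np.round(o["torque"],2),"w",o["width"])
if len(sys.argv)>4:
    g=np.array([float(a) for a in sys.argv[1:5]]);print("delta",(g[:3]-p).round(4),"rot",round((g[3]-np.degrees(np.arctan2(R[1,1],R[0,1]))+180)%360-180,2))
E
python3 st.py .5055 .149 .25 94.8
```

```text
4.8 [0.5182 0.0704 0.3305] yaz 73.01 R3 [-0.0064  0.0072 -1.    ] [ 0.0083  0.0051 -1.    ] q [  4.8 -13.1  99.1   0.2  93.5 -68.2] F [ 0.6 -0.1 -0.5] M [-0.03 -0.02 -0.01] w 1.0016136856199733
delta [-0.0127  0.0786 -0.0805] rot 21.79
```

Request:
send_rows(deltas=[{"delta_pos": [-0.006,0.04,-0.02],"delta_rot": [-0.3,0.5,10],"hand": 0},{"delta_pos": [-0.0127,0.0786,-0.04],"delta_rot": [-0.3,0.5,20],"hand": 0},{"delta_pos": [-0.0127,0.0786,-0.08],"delta_rot": [-0.3,0.5,21.8],"hand": 0},{"delta_pos": [-0.0127,0.0786,-0.09],"delta_rot": [-0.3,0.5,21.8],"hand": 0},{"delta_pos": [-0.0127,0.0786,-0.09],"delta_rot": [-0.3,0.5,21.8],"hand": 0}])

```text
time_s: 5.42
ee_pos: [0.5053, 0.1484, 0.2409]
ee_rot: [[-0.997, -0.081, -0.002], [-0.081, 0.997, 0.001], [0.002, 0.001, -1.0]]
wrist_force: [-0.0, 0.1, 0.2]
width: 1.002
```

```bash
python3 st.py .5055 .149 .13 94.8; python3 - <<'E'
from plant import capture
from h import *
for n in("side","top"):
    c=capture(n);np.savez(n+"3.npz",**c);crop(c,*((215,170,110,150,4) if n=="side" else (230,150,100,90,5)),f"pics/{n}5.png")
E
```

```text
5.425 [0.5053 0.1484 0.2409] yaz 94.63 R3 [ 0.0019  0.001  -1.    ] [-2.e-03  8.e-04 -1.e+00] q [ 1.360e+01 -1.070e+01  1.053e+02  1.000e-01  8.550e+01 -8.110e+01] F [-0.   0.1  0.2] M [ 0.01 -0.01  0.02] w 1.0017607330286542
delta [ 0.0002  0.0006 -0.1109] rot 0.17
```

View pics/side5.png

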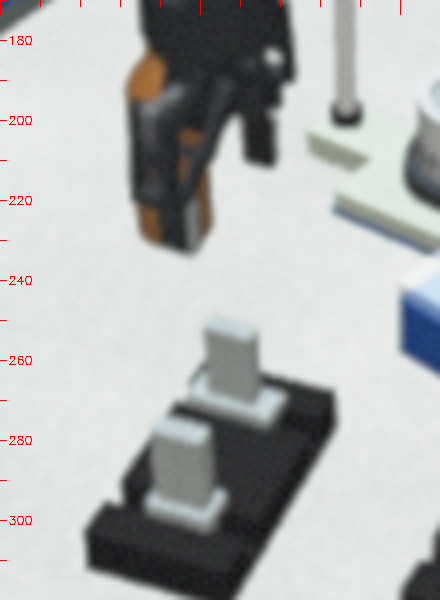

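View pics/top5.png

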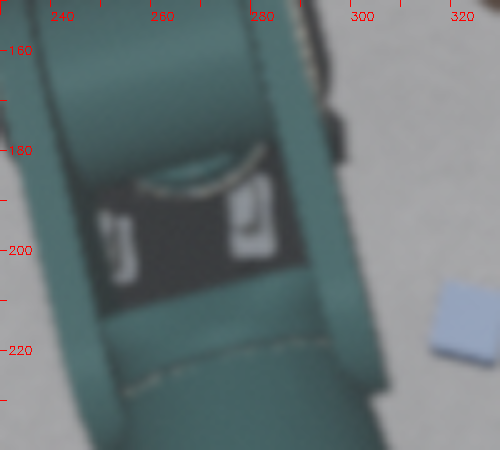

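```bash
python3 - <<'E'
from ring import *
s=ld("side3.npz");p=np.array([.5053,.1484,.2409-.060]);y=np.array([-.081,.997,0]);x=np.array([-.997,-.081,0])
for a in(.0425,.057,-.0425,-.057):
    for b in(-.011,.011):print(a,b,proj(s,[p+a*y+b*x]))
crop(s,240,190,56,50,14,"pics/s6.png")
E
```

```text
0.0425 -0.011 [[255.8344 230.4895]]
0.0425 0.011 [[264.6617 232.9856]]
0.057 -0.011 [[252.4552 234.191 ]]
0.057 0.011 [[261.3592 236.7417]]
-0.0425 -0.011 [[274.2117 210.3518]]
-0.0425 0.011 [[282.6149 212.5607]]
-0.057 -0.011 [[277.1231 207.1604]]
-0.057 0.011 [[285.458  209.3253]]
```

View pics/s6.png

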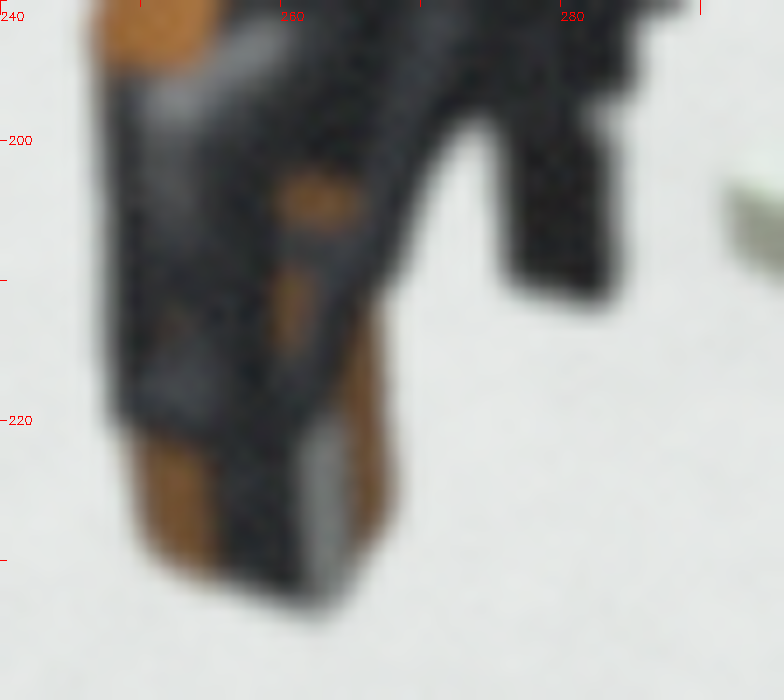

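The fingertips in the side view fall within about 0.7 px of their predicted position, so the averaged estimate holds. I'll lower over the handle and grip.

Request:
send_rows(deltas=[{"delta_pos": [0.0002,0.0006,-0.03],"delta_rot": [0,0,0.2],"hand": 0},{"delta_pos": [0.0002,0.0006,-0.06],"delta_rot": [0,0,0.2],"hand": 0},{"delta_pos": [0.0002,0.0006,-0.09],"delta_rot": [0,0,0.2],"hand": 0},{"delta_pos": [0.0002,0.0006,-0.11],"delta_rot": [0,0,0.2],"hand": 0},{"delta_pos": [0.0002,0.0006,-0.112],"delta_rot": [0,0,0.2],"hand": 0},{"delta_pos": [0.0002,0.0006,-0.112],"delta_rot": [0,0,0.2],"hand": 100},{"delta_pos": [0.0002,0.0006,-0.112],"delta_rot": [0,0,0.2],"hand": 150},{"delta_pos": [0.0002,0.0006,-0.112],"delta_rot": [0,0,0.2],"hand": 180}], newtons=60)

```text
time_s: 6.52
ee_pos: [0.5063, 0.1492, 0.131]
ee_rot: [[-0.996, -0.085, 0.001], [-0.085, 0.996, 0.002], [-0.001, 0.002, -1.0]]
wrist_force: [0.1, 0.1, -0.1]
width: 0.377
```

Request:
send_rows(deltas=[{"delta_pos": [0,0,0],"delta_rot": [0,0,0],"hand": 255},{"delta_pos": [0,0,0],"delta_rot": [0,0,0],"hand": 255},{"delta_pos": [0,0,0],"delta_rot": [0,0,0],"hand": 255},{"delta_pos": [0,0,0],"delta_rot": [0,0,0],"hand": 255},{"delta_pos": [0,0,0],"delta_rot": [0,0,0],"hand": 255}], newtons=60)

```text
time_s: 7.15
ee_pos: [0.5064, 0.1492, 0.1311]
ee_rot: [[-0.996, -0.085, 0.001], [-0.085, 0.996, 0.002], [-0.001, 0.002, -1.0]]
wrist_force: [-0.6, -0.6, 3.6]
width: 0.155
```

```bash
python3 st.py .5055 .149 .13 94.8; python3 - <<'E'
from plant import capture
from h import *
for n in("side",):
    c=capture(n);np.savez(n+"4.npz",**c);crop(c,225,190,90,130,5,f"pics/{n}7.png")
E
```

```text
7.15 [0.5064 0.1492 0.1311] yaz 94.88 R3 [-0.0014  0.0016 -1.    ] [ 0.0013  0.0017 -1.    ] q [ 1.360e+01 -6.000e+00  1.117e+02  1.000e-01  7.420e+01 -8.130e+01] F [-0.6 -0.6  3.6] M [0.02 0.14 0.01] w 0.1546514594757014
delta [-0.0009 -0.0002 -0.0011] rot -0.08
```

View pics/side7.png

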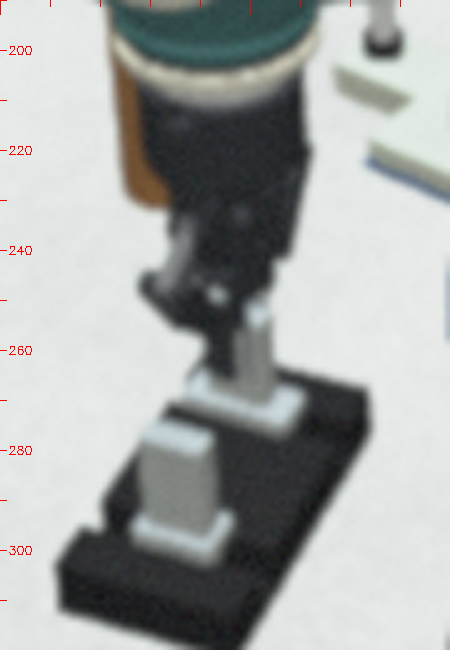

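The handle is between the pads (opening about 13 mm) and the offset seen fits the finger's thickness. I'll lift straight up.

Request:
send_rows(deltas=[{"delta_pos": [0,0,0.015],"delta_rot": [0,0,0],"hand": 255},{"delta_pos": [0,0,0.04],"delta_rot": [0,0,0],"hand": 255},{"delta_pos": [0,0,0.08],"delta_rot": [0,0,0],"hand": 255},{"delta_pos": [0,0,0.12],"delta_rot": [0,0,0],"hand": 255},{"delta_pos": [0,0,0.13],"delta_rot": [0,0,0],"hand": 255},{"delta_pos": [0,0,0.13],"delta_rot": [0,0,0],"hand": 255}])

```text
time_s: 7.95
ee_pos: [0.5063, 0.1492, 0.2612]
ee_rot: [[-0.996, -0.085, 0.002], [-0.085, 0.996, 0.002], [-0.002, 0.002, -1.0]]
wrist_force: [-0.1, -0.0, -2.3]
width: 0.152
```

```bash
python3 st.py .489 -.1478 .26 43.6; python3 - <<'E'
from plant import capture
from h import *
for n in("side","top"):
    c=capture(n);np.savez(n+"5.npz",**c);crop(c,*((225,140,90,130,5) if n=="side" else (230,150,100,90,5)),f"pics/{n}8.png")
E
```

```text
7.95 [0.5063 0.1492 0.2612] yaz 94.87 R3 [-0.0018  0.0017 -1.    ] [ 0.0017  0.0018 -1.    ] q [ 1.360e+01 -1.120e+01  1.038e+02  1.000e-01  8.720e+01 -8.130e+01] F [-0.1 -0.  -2.3] M [-0.03 -0.04  0.02] w 0.1515652979223169
delta [-0.0173 -0.297  -0.0012] rot -51.27
```

View pics/side8.png

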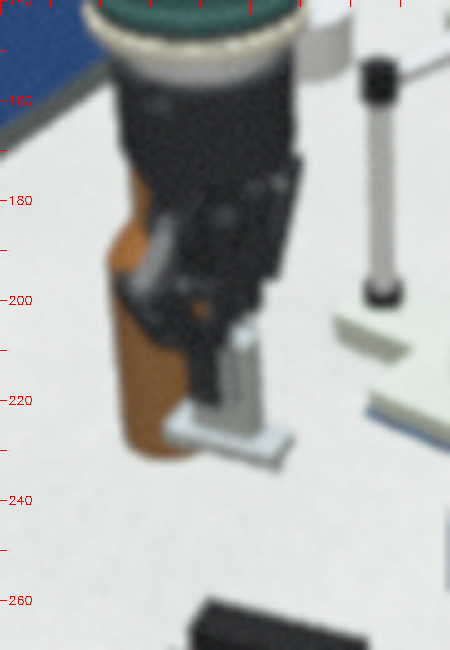

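View pics/top8.png

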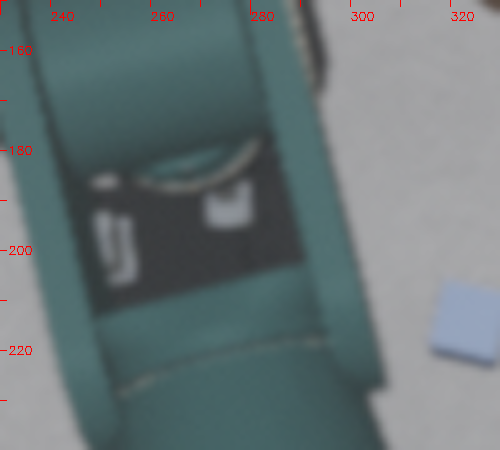

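```bash
python3 - <<'E'
from ring import *
t=ld("top5.npz");s=ld("side5.npz")
g=cv2.cvtColor(t["color"],cv2.COLOR_RGB2GRAY)
print("     ",*range(268,284))
for v in range(186,200):print(v,*g[v,268:284])
T=np.array([.5063,.1492]);d=np.array([np.cos(np.radians(4.87)),np.sin(np.radians(4.87))]);n=np.array([-d[1],d[0]])
for z in(.162,.172):
  for a in(-.028,.028):
    for b in(-.012,.012):
      X=np.r_[T+a*d+b*n,z];print(z,a,b,"top",proj(t,[X]),"side",proj(s,[X]))
for b in(-.012,.012):print("old near",proj(t,[np.r_[T-.028*d+b*n,.032]]))
print("old ctr handle",proj(s,[[.5063,.1492,.095]]),proj(t,[[.5063,.1492,.095]]))
crop(s,250,200,44,44,14,"pics/s9.png")
E
```

```text
268 269 270 271 272 273 274 275 276 277 278 279 280 281 282 283
186 92 95 94 92 91 86 77 69 72 83 95 92 76 62 59 61
187 98 94 85 81 79 74 70 74 83 101 116 112 85 63 60 62
188 79 76 73 81 86 83 81 83 91 110 124 117 89 65 62 62
189 64 63 75 96 108 103 97 97 103 117 127 117 89 66 62 62
190 60 62 79 106 123 123 118 118 122 130 134 120 91 68 62 62
191 61 64 80 111 133 138 138 138 138 140 138 123 94 69 63 62
192 60 63 80 112 136 144 145 145 145 143 139 123 95 69 62 60
193 60 63 77 106 131 141 144 144 143 140 133 118 91 69 61 59
194 61 62 72 95 116 128 132 133 130 124 116 100 80 65 60 59
195 61 62 65 77 88 97 101 101 98 91 84 75 67 62 61 60
196 61 62 60 63 66 68 69 69 67 64 63 62 61 61 60 62
197 59 60 61 60 61 61 61 62 61 60 58 58 61 60 61 62
198 61 60 61 60 61 60 61 60 61 60 59 59 60 61 62 62
199 61 61 60 61 61 60 60 61 60 60 59 57 60 61 61 60
0.162 -0.028 -0.012 top [[279.9401 194.695 ]] side [[282.8621 228.1282]]
0.162 -0.028 0.012 top [[271.7309 195.5784]] side [[277.9777 234.0236]]
0.162 0.028 -0.012 top [[278.1808 175.8409]] side [[261.277  222.2555]]
0.162 0.028 0.012 top [[270.0213 176.728 ]] side [[256.0912 227.9465]]
0.172 -0.028 -0.012 top [[279.5856 194.1495]] side [[282.7009 224.5977]]
0.172 -0.028 0.012 top [[271.321  195.0392]] side [[277.7867 230.4616]]
0.172 0.028 -0.012 top [[277.817  175.1717]] side [[261.002  218.7531]]
0.172 0.028 0.012 top [[269.6029 176.0651]] side [[255.7833 224.4126]]
old near [[284.1498 201.1714]]
old near [[276.5992 201.9808]]
old ctr handle [[270.9851 250.7507]] [[277.4259 189.5328]]
```

View pics/s9.png

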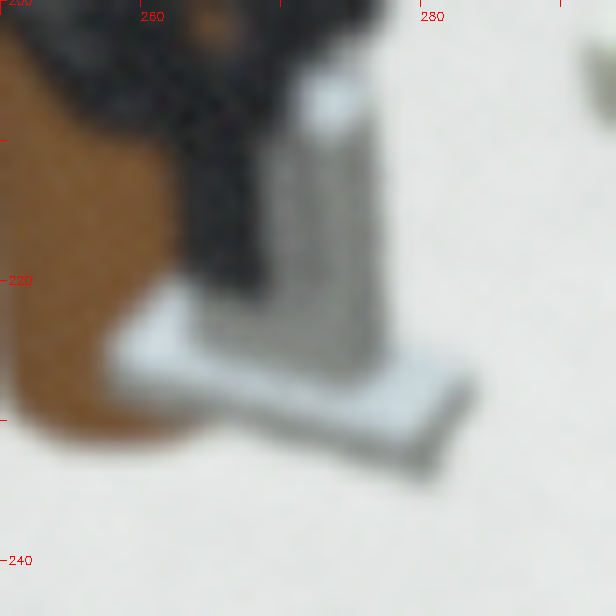

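The spanner is held level. The top view puts its centre within about 0.5 mm of the tool axis and the side view within about 3 mm. I'll carry it to above the ring.

Request:
send_rows(deltas=[{"delta_pos": [-0.0025,-0.043,0],"delta_rot": [0,0,-7.3],"hand": 255},{"delta_pos": [-0.005,-0.086,0],"delta_rot": [0,0,-14.6],"hand": 255},{"delta_pos": [-0.0075,-0.129,0],"delta_rot": [0,0,-21.9],"hand": 255},{"delta_pos": [-0.009,-0.171,0],"delta_rot": [0,0,-29.2],"hand": 255},{"delta_pos": [-0.011,-0.214,0],"delta_rot": [0,0,-36.5],"hand": 255},{"delta_pos": [-0.013,-0.257,0],"delta_rot": [0,0,-43.8],"hand": 255},{"delta_pos": [-0.0153,-0.299,0],"delta_rot": [0,0,-51.3],"hand": 255},{"delta_pos": [-0.0153,-0.2992,0],"delta_rot": [0,0,-51.3],"hand": 255}])

```text
time_s: 9.05
ee_pos: [0.4901, -0.1521, 0.2578]
ee_rot: [[-0.686, 0.728, -0.002], [0.728, 0.686, 0.002], [0.003, -0.0, -1.0]]
wrist_force: [0.3, -0.0, -1.8]
width: 0.153
```

```bash
python3 st.py .491 -.150 .224 43.6
```

```text
9.05 [ 0.4901 -0.1521  0.2578] yaz 43.32 R3 [ 2.7e-03 -2.0e-04 -1.0e+00] [-0.002   0.0018 -1.    ] q [-2.010e+01 -1.290e+01  1.056e+02  1.000e-01  8.740e+01 -6.340e+01] F [ 0.3 -0.  -1.8] M [-0.01  0.01 -0.03] w 0.153155562187717
delta [ 0.0009  0.0021 -0.0338] rot 0.28
```

Request:
send_rows(deltas=[{"delta_pos": [0.0009,0.0021,-0.015],"delta_rot": [0.1,-0.1,0.3],"hand": 255},{"delta_pos": [0.0009,0.0021,-0.034],"delta_rot": [0.1,-0.1,0.3],"hand": 255},{"delta_pos": [0.0009,0.0021,-0.034],"delta_rot": [0.1,-0.1,0.3],"hand": 255}])

```text
time_s: 9.43
ee_pos: [0.4904, -0.149, 0.2212]
ee_rot: [[-0.691, 0.723, -0.004], [0.723, 0.691, 0.005], [0.006, 0.001, -1.0]]
wrist_force: [-0.2, -0.8, -1.2]
width: 0.154
```

```bash
python3 st.py .491 -.150 .194 43.6;  python3 - <<'E'
from plant import capture,observe
from ring import *
o=observe();T=np.array(o["ee_pos"]);R=np.array(o["ee_rot"]);d=-R[:,0];n=R[:,1]
for nn in("side","top"):
    c=capture(nn);np.savez(nn+"6.npz",**c);crop(c,*((305,150,60,60,11) if nn=="side" else (340,160,70,60,10)),f"pics/{nn}10.png")
    for a in(-.028,.028):
      for b in(-.012,.012):
        print(nn,a,b,proj(c,[T+a*d+b*n+[0,0,-.089]]))
E
```

```text
9.425 [ 0.4904 -0.149   0.2212] yaz 43.71 R3 [ 6.1e-03  7.0e-04 -1.0e+00] [-0.0037  0.0048 -1.    ] q [-19.8 -11.9 108.2   0.2  84.  -63.6] F [-0.2 -0.8 -1.2] M [ 0.    0.01 -0.03] w 0.15376767931288668
delta [ 0.0006 -0.001  -0.0272] rot -0.11
side -0.028 -0.012 [[341.117 186.261]]
side -0.028 0.012 [[332.737  187.4393]]
side 0.028 -0.012 [[335.0498 176.3422]]
side 0.028 0.012 [[326.9357 177.4379]]
top -0.028 -0.012 [[373.2586 199.8953]]
top -0.028 0.012 [[367.433  194.2001]]
top 0.028 -0.012 [[386.4703 186.6564]]
top 0.028 0.012 [[380.6483 181.0076]]
```

View pics/side10.png

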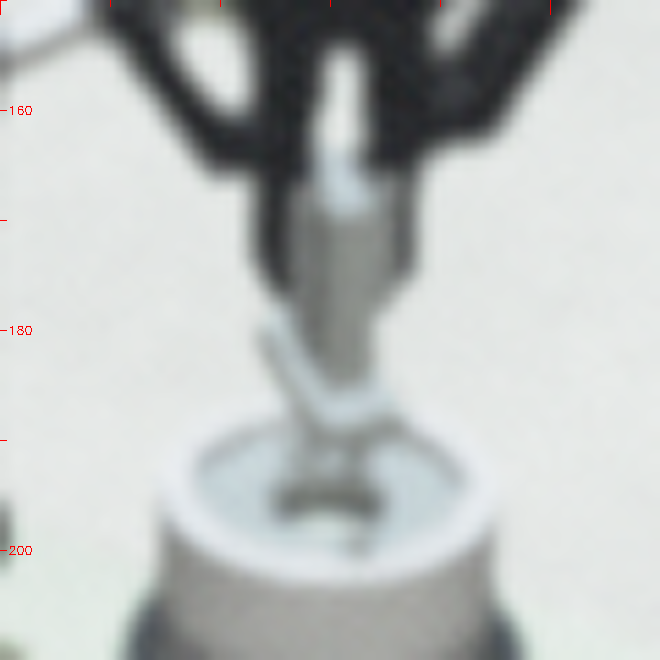

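View pics/top10.png

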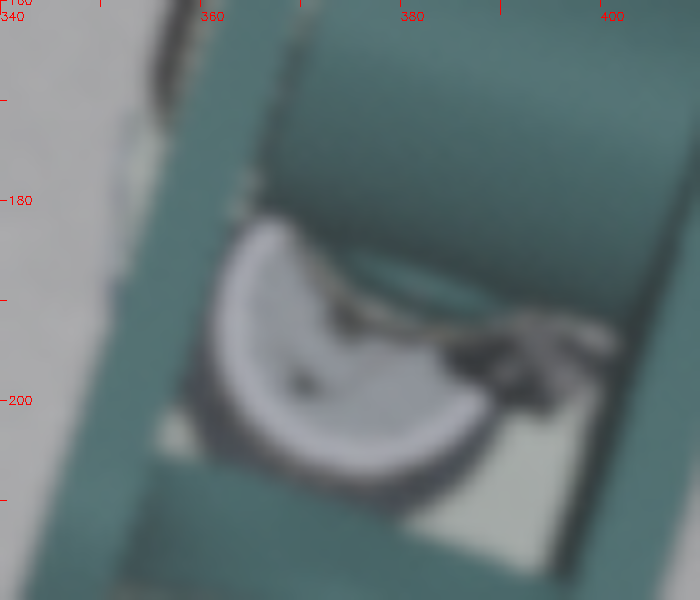

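The bar sits over the hole line. The top hole at (370,198) is right at the bar's end, as predicted, and the side offset is a constant camera bias. I'll lower in small steps and watch the force.

Request:
send_rows(deltas=[{"delta_pos": [0.0004,0.0,-0.01],"delta_rot": [-0.2,-0.2,-0.1],"hand": 255},{"delta_pos": [0.0004,0.0,-0.019],"delta_rot": [-0.2,-0.2,-0.1],"hand": 255},{"delta_pos": [0.0004,0.0,-0.021],"delta_rot": [-0.2,-0.2,-0.1],"hand": 255},{"delta_pos": [0.0004,0.0,-0.021],"delta_rot": [-0.2,-0.2,-0.1],"hand": 255}])

```text
time_s: 10.02
ee_pos: [0.4914, -0.1495, 0.2025]
ee_rot: [[-0.689, 0.724, 0.003], [0.724, 0.689, 0.0], [-0.001, 0.002, -1.0]]
wrist_force: [-0.6, 0.6, -1.6]
width: 0.162
```

```bash
python3 st.py .4908 -.149 .192 43.6
```

```text
10.025 [ 0.4914 -0.1495  0.2025] yaz 43.58 R3 [-0.0015  0.0021 -1.    ] [ 2.5e-03  4.0e-04 -1.0e+00] q [-1.980e+01 -1.130e+01  1.095e+02  1.000e-01  8.170e+01 -6.340e+01] F [-0.6  0.6 -1.6] M [-0.02 -0.03 -0.05] w 0.16193603748454227
delta [-0.0006  0.0005 -0.0105] rot 0.02
```

Request:
send_rows(deltas=[{"delta_pos": [-0.0006,0.0005,-0.004],"delta_rot": [0,0,0],"hand": 255},{"delta_pos": [-0.0006,0.0005,-0.008],"delta_rot": [0,0,0],"hand": 255},{"delta_pos": [-0.0006,0.0005,-0.008],"delta_rot": [0,0,0],"hand": 255}])

```text
time_s: 10.4
ee_pos: [0.4907, -0.149, 0.1941]
ee_rot: [[-0.689, 0.724, 0.002], [0.724, 0.689, 0.001], [-0.001, 0.002, -1.0]]
wrist_force: [0.7, -0.7, -1.7]
width: 0.155
```

```bash
python3 st.py .4908 -.149 .190 43.6
```

```text
10.4 [ 0.4907 -0.149   0.1941] yaz 43.57 R3 [-0.001   0.0019 -1.    ] [ 2.e-03  6.e-04 -1.e+00] q [-1.980e+01 -1.100e+01  1.101e+02  1.000e-01  8.090e+01 -6.340e+01] F [ 0.7 -0.7 -1.7] M [0.08 0.04 0.01] w 0.1547647449802963
delta [ 0.0001 -0.     -0.0041] rot 0.03
```

No vertical force 4 mm below the contact height, so the pins are in the holes. I'll keep lowering to seat the bar.

Request:
send_rows(deltas=[{"delta_pos": [0.0002,-0.0002,-0.003],"delta_rot": [0,0,0],"hand": 255},{"delta_pos": [0.0002,-0.0002,-0.006],"delta_rot": [0,0,0],"hand": 255},{"delta_pos": [0.0002,-0.0002,-0.007],"delta_rot": [0,0,0],"hand": 255},{"delta_pos": [0.0002,-0.0002,-0.007],"delta_rot": [0,0,0],"hand": 255}])

```text
time_s: 10.9
ee_pos: [0.491, -0.1492, 0.1873]
ee_rot: [[-0.689, 0.724, 0.002], [0.724, 0.689, 0.0], [-0.001, 0.002, -1.0]]
wrist_force: [0.0, 0.2, 2.4]
width: 0.154
```

```bash
python3 st.py .4908 -.149 .182 43.6
```

```text
10.9 [ 0.491  -0.1492  0.1873] yaz 43.58 R3 [-0.0013  0.002  -1.    ] [ 2.3e-03  4.0e-04 -1.0e+00] q [-1.980e+01 -1.070e+01  1.104e+02  1.000e-01  8.020e+01 -6.340e+01] F [0.  0.2 2.4] M [0.02 0.16 0.1 ] w 0.15409170865492597
delta [-0.0002  0.0002 -0.0053] rot 0.02
```

Request:
send_rows(deltas=[{"delta_pos": [0,0,-0.003],"delta_rot": [0,0,0],"hand": 255},{"delta_pos": [0,0,-0.005],"delta_rot": [0,0,0],"hand": 255},{"delta_pos": [0,0,-0.006],"delta_rot": [0,0,0],"hand": 255},{"delta_pos": [0,0,-0.006],"delta_rot": [0,0,0],"hand": 255}], newtons=90)

```text
time_s: 11.4
ee_pos: [0.4911, -0.1493, 0.1819]
ee_rot: [[-0.689, 0.724, 0.003], [0.724, 0.689, 0.0], [-0.002, 0.002, -1.0]]
wrist_force: [-2.4, 0.8, 9.4]
width: 0.153
```

```bash
python3 st.py .4908 -.149 .182 43.6
```

```text
11.4 [ 0.4911 -0.1493  0.1819] yaz 43.58 R3 [-0.0019  0.0023 -1.    ] [ 3.e-03  2.e-04 -1.e+00] q [-1.980e+01 -1.050e+01  1.108e+02  1.000e-01  7.960e+01 -6.340e+01] F [-2.4  0.8  9.4] M [0.22 0.6  0.05] w 0.15319840097928544
delta [-0.0003  0.0003  0.0001] rot 0.02
```

Request:
send_rows(deltas=[{"delta_pos": [0,0,-0.001],"delta_rot": [0,0,0],"hand": 255},{"delta_pos": [0,0,-0.001],"delta_rot": [0,0,0],"hand": 255}])

```text
time_s: 11.65
ee_pos: [0.4912, -0.1493, 0.1818]
ee_rot: [[-0.689, 0.724, 0.003], [0.724, 0.689, -0.0], [-0.002, 0.002, -1.0]]
wrist_force: [-4.8, 1.6, 13.0]
width: 0.151
```

```bash
python3 st.py .4908 -.149 .182 43.6
```

```text
11.65 [ 0.4912 -0.1493  0.1818] yaz 43.58 R3 [-0.0023  0.0024 -1.    ] [ 0.0034 -0.     -1.    ] q [-1.980e+01 -1.050e+01  1.108e+02  1.000e-01  7.950e+01 -6.340e+01] F [-4.8  1.6 13. ] M [0.29 1.13 0.01] w 0.1508960013907018
delta [-0.0004  0.0003  0.0002] rot 0.02
```

Contact force is about 14.6 N, so the cell is on its brake. I'll turn clockwise.

Request:
send_rows(deltas=[{"delta_pos": [-0.0004,0.0001,-0.0011],"delta_rot": [0,0,-3],"hand": 255},{"delta_pos": [-0.0004,0.0001,-0.0011],"delta_rot": [0,0,-7],"hand": 255},{"delta_pos": [-0.0004,0.0001,-0.0011],"delta_rot": [0,0,-11],"hand": 255},{"delta_pos": [-0.0004,0.0001,-0.0011],"delta_rot": [0,0,-15],"hand": 255}])

```text
time_s: 12.15
ee_pos: [0.491, -0.1494, 0.1818]
ee_rot: [[-0.476, 0.879, 0.004], [0.879, 0.476, -0.002], [-0.003, 0.003, -1.0]]
wrist_force: [-4.6, 0.0, 14.1]
width: 0.154
```

```bash
python3 st.py .4908 -.149 .182 43.6
```

```text
12.15 [ 0.491  -0.1494  0.1818] yaz 28.45 R3 [-0.0035  0.0029 -1.    ] [ 0.0042 -0.0017 -1.    ] q [-19.8 -10.6 110.8  -0.   79.5 -48.2] F [-4.6  0.  14.1] M [-0.05  1.01  0.12] w 0.15435025296186466
delta [-0.0002  0.0004  0.0002] rot 15.15
```

Request:
send_rows(deltas=[{"delta_pos": [-0.0004,0,-0.0011],"delta_rot": [0.1,0.2,-4],"hand": 255},{"delta_pos": [-0.0004,0,-0.0011],"delta_rot": [0.1,0.2,-8],"hand": 255},{"delta_pos": [-0.0004,0,-0.0011],"delta_rot": [0.1,0.2,-12],"hand": 255},{"delta_pos": [-0.0004,0,-0.0011],"delta_rot": [0.1,0.2,-16],"hand": 255}])

```text
time_s: 12.65
ee_pos: [0.4909, -0.1497, 0.1818]
ee_rot: [[-0.213, 0.977, 0.002], [0.977, 0.213, -0.002], [-0.002, 0.001, -1.0]]
wrist_force: [-3.5, -1.2, 12.6]
width: 0.153
```

```bash
python3 st.py .4908 -.149 .182 43.6
```

```text
12.65 [ 0.4909 -0.1497  0.1818] yaz 12.32 R3 [-0.002   0.0013 -1.    ] [ 0.0017 -0.0016 -1.    ] q [-1.980e+01 -1.050e+01  1.108e+02 -1.000e-01  7.960e+01 -3.210e+01] F [-3.5 -1.2 12.6] M [-0.3   0.63  0.11] w 0.15266124032600753
delta [-0.0001  0.0007  0.0002] rot 31.28
```

Request:
send_rows(deltas=[{"delta_pos": [-0.0004,0.0002,-0.0012],"delta_rot": [0.1,0.1,-3],"hand": 255},{"delta_pos": [-0.0004,0.0002,-0.0012],"delta_rot": [0.1,0.1,-6],"hand": 255},{"delta_pos": [-0.0004,0.0002,-0.0012],"delta_rot": [0.1,0.1,-9],"hand": 255},{"delta_pos": [-0.0004,0.0002,-0.0012],"delta_rot": [0.1,0.1,-12],"hand": 255}])

```text
time_s: 13.15
ee_pos: [0.4908, -0.1499, 0.1818]
ee_rot: [[-0.004, 1.0, 0.001], [1.0, 0.004, -0.001], [-0.001, 0.001, -1.0]]
wrist_force: [-3.6, -2.2, 13.8]
width: 0.151
```

```bash
python3 st.py .4908 -.149 .182 43.6
```

```text
13.15 [ 0.4908 -0.1499  0.1818] yaz 0.22 R3 [-0.0014  0.0012 -1.    ] [ 0.0012 -0.0014 -1.    ] q [-1.980e+01 -1.050e+01  1.108e+02 -1.000e-01  7.960e+01 -2.000e+01] F [-3.6 -2.2 13.8] M [-0.49  0.84  0.1 ] w 0.15090610923502396
delta [-0.      0.0009  0.0002] rot 43.38
```

Request:
send_rows(deltas=[{"delta_pos": [-0.0004,0.0004,-0.0012],"delta_rot": [0.1,0.1,-3],"hand": 255},{"delta_pos": [-0.0004,0.0004,-0.0012],"delta_rot": [0.1,0.1,-6],"hand": 255},{"delta_pos": [-0.0004,0.0004,-0.0012],"delta_rot": [0.1,0.1,-9],"hand": 255},{"delta_pos": [-0.0004,0.0004,-0.0012],"delta_rot": [0.1,0.1,-12],"hand": 255}])

```text
time_s: 13.65
ee_pos: [0.4906, -0.15, 0.1818]
ee_rot: [[0.206, 0.979, 0.0], [0.979, -0.206, -0.001], [-0.001, 0.001, -1.0]]
wrist_force: [-4.2, -2.8, 14.3]
width: 0.15
```

```bash
python3 st.py .4908 -.149 .182 43.6
```

```text
13.65 [ 0.4906 -0.15    0.1818] yaz -11.87 R3 [-1.2e-03  7.0e-04 -1.0e+00] [ 5.0e-04 -1.3e-03 -1.0e+00] q [-1.980e+01 -1.050e+01  1.107e+02 -1.000e-01  7.970e+01 -7.900e+00] F [-4.2 -2.8 14.3] M [-0.67  0.96  0.12] w 0.14963490350827233
delta [0.0002 0.001  0.0002] rot 55.47
```

Request:
send_rows(deltas=[{"delta_pos": [-0.0005,-0.0002,-0.0011],"delta_rot": [0.1,0,-3],"hand": 255},{"delta_pos": [-0.0005,-0.0002,-0.0011],"delta_rot": [0.1,0,-6],"hand": 255},{"delta_pos": [-0.0005,-0.0002,-0.0011],"delta_rot": [0.1,0,-9],"hand": 255},{"delta_pos": [-0.0005,-0.0002,-0.0011],"delta_rot": [0.1,0,-12],"hand": 255}])

```text
time_s: 14.15
ee_pos: [0.4905, -0.1504, 0.1818]
ee_rot: [[0.406, 0.914, 0.002], [0.914, -0.406, -0.001], [0.0, 0.002, -1.0]]
wrist_force: [-2.7, 0.3, 12.2]
width: 0.153
```

```bash
python3 st.py .4908 -.149 .182 43.6; python3 - <<'E'
from plant import capture
from h import *
for nn in("side",):
    c=capture(nn);np.savez(nn+"7.npz",**c);crop(c,300,140,70,90,7,f"pics/{nn}11.png")
E
```

```text
14.15 [ 0.4905 -0.1504  0.1818] yaz -23.97 R3 [ 2.0e-04  1.8e-03 -1.0e+00] [ 1.7e-03 -5.0e-04 -1.0e+00] q [-19.9 -10.5 110.8   0.   79.6   4.1] F [-2.7  0.3 12.2] M [-0.11  0.6   0.21] w 0.15258844213907755
delta [0.0003 0.0014 0.0002] rot 67.57
```

View pics/side11.png

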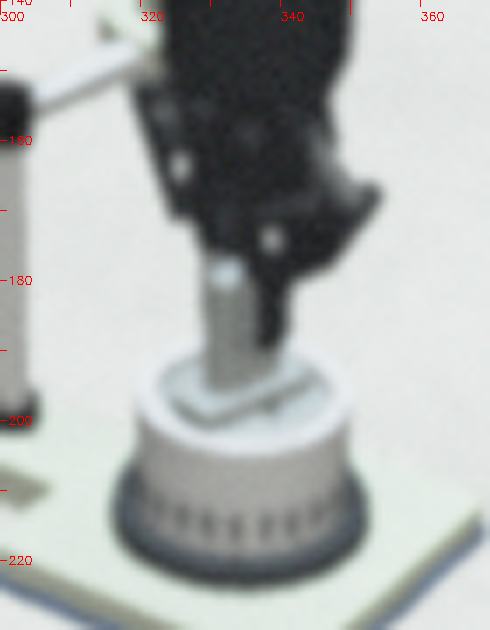

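The spanner is well seated, with the bar inside the rim. Mz has risen from 0.11 to 0.21, so the stop may be near. I'll continue in small steps.

Request:
send_rows(deltas=[{"delta_pos": [-0.0004,-0.0001,-0.0013],"delta_rot": [0,0.1,-3],"hand": 255},{"delta_pos": [-0.0004,-0.0001,-0.0013],"delta_rot": [0,0.1,-5],"hand": 255}])

```text
time_s: 14.45
ee_pos: [0.4904, -0.1506, 0.1818]
ee_rot: [[0.488, 0.873, 0.001], [0.873, -0.488, -0.001], [-0.0, 0.002, -1.0]]
wrist_force: [-3.6, 1.1, 15.4]
width: 0.154
```

```bash
python3 st.py .4908 -.149 .182 43.6
```

```text
14.45 [ 0.4904 -0.1506  0.1818] yaz -29.20 R3 [-3.0e-04  1.7e-03 -1.0e+00] [ 0.0014 -0.0011 -1.    ] q [-19.9 -10.5 110.8  -0.   79.6   9.3] F [-3.6  1.1 15.4] M [0.36 0.82 0.25] w 0.1541505592270166
delta [0.0004 0.0016 0.0002] rot 72.8
```

Request:
send_rows(deltas=[{"delta_pos": [-0.0004,0.0,-0.0012],"delta_rot": [0,0.1,-3],"hand": 255},{"delta_pos": [-0.0004,0.0,-0.0012],"delta_rot": [0,0.1,-6],"hand": 255},{"delta_pos": [-0.0004,0.0,-0.0012],"delta_rot": [0,0.1,-6],"hand": 255}])

```text
time_s: 14.82
ee_pos: [0.4903, -0.1507, 0.1818]
ee_rot: [[0.577, 0.817, 0.001], [0.817, -0.577, -0.001], [-0.001, 0.002, -1.0]]
wrist_force: [-4.4, 1.8, 14.6]
width: 0.154
```

```bash
python3 st.py .4908 -.149 .182 43.6; python3 - <<'E'
from plant import capture
from h import *
for nn in("side",):
    c=capture(nn);np.savez(nn+"8.npz",**c);crop(c,300,140,70,90,7,f"pics/{nn}12.png")
E
```

```text
14.825 [ 0.4903 -0.1507  0.1818] yaz -35.25 R3 [-7.0e-04  1.5e-03 -1.0e+00] [ 9.0e-04 -1.4e-03 -1.0e+00] q [-1.990e+01 -1.050e+01  1.108e+02 -1.000e-01  7.970e+01  1.540e+01] F [-4.4  1.8 14.6] M [ 0.33  0.81 -0.11] w 0.1541402734274623
delta [0.0005 0.0017 0.0002] rot 78.85
```

View pics/side12.png

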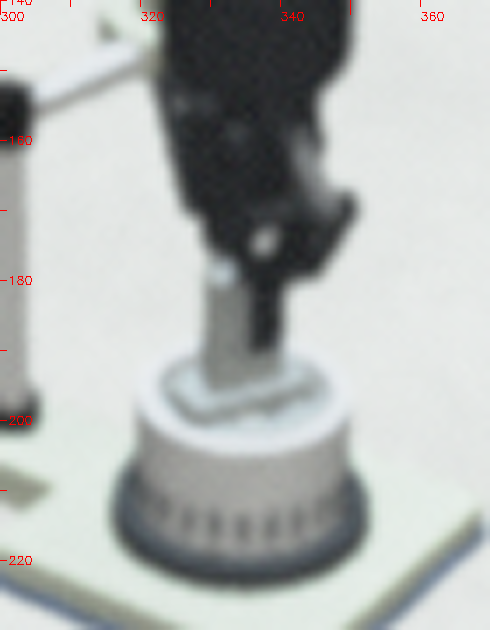

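Between the last two frames the tick marks moved left by 20 crop px, about 11° clockwise. That is as much as the tool turned, at roughly twice the earlier torque, so the ring is at its stop and the brake is slipping. I'll confirm with one slightly firmer turn.

Request:
send_rows(deltas=[{"delta_pos": [-0.0005,0.0002,-0.0015],"delta_rot": [0,0.1,-2],"hand": 255},{"delta_pos": [-0.0005,0.0002,-0.0015],"delta_rot": [0,0.1,-4],"hand": 255},{"delta_pos": [-0.0005,0.0002,-0.0015],"delta_rot": [0,0.1,-6],"hand": 255}])

```text
time_s: 15.25
ee_pos: [0.4902, -0.1506, 0.1817]
ee_rot: [[0.659, 0.752, 0.001], [0.752, -0.659, -0.002], [-0.001, 0.002, -1.0]]
wrist_force: [-4.4, 2.1, 16.7]
width: 0.156
```

```bash
python3 st.py .4908 -.149 .182 43.6
```

```text
15.25 [ 0.4902 -0.1506  0.1817] yaz -41.26 R3 [-0.0012  0.0018 -1.    ] [ 6.e-04 -2.e-03 -1.e+00] q [-1.990e+01 -1.050e+01  1.108e+02 -1.000e-01  7.970e+01  2.140e+01] F [-4.4  2.1 16.7] M [0.3  0.95 0.32] w 0.15627974612703416
delta [0.0006 0.0016 0.0003] rot 84.86
```

Request:
send_rows(deltas=[{"delta_pos": [-0.0005,0.0002,-0.0014],"delta_rot": [0,0.1,-3],"hand": 255},{"delta_pos": [-0.0005,0.0002,-0.0014],"delta_rot": [0,0.1,-6],"hand": 255}])

```text
time_s: 15.5
ee_pos: [0.4901, -0.1505, 0.1817]
ee_rot: [[0.735, 0.678, 0.0], [0.678, -0.735, -0.003], [-0.002, 0.002, -1.0]]
wrist_force: [-5.6, 0.7, 16.8]
width: 0.152
```

```bash
python3 st.py .4908 -.149 .182 43.6; python3 - <<'E'
from plant import capture
from h import *
c=capture("side");np.savez("side9.npz",**c)
ims=[]
for f in("side2","side6","side7","side8","side9"):
    c=ld(f+".npz")["color"][198:226,310:360,::-1]; ims.append(cv2.resize(c,None,fx=8,fy=5,interpolation=cv2.INTER_CUBIC)[:118*1])
cv2.imwrite("pics/ticks.png",np.vstack(ims))
E
```

```text
15.5 [ 0.4901 -0.1505  0.1817] yaz -47.34 R3 [-0.0018  0.002  -1.    ] [ 1.0e-04 -2.7e-03 -1.0e+00] q [-1.990e+01 -1.050e+01  1.108e+02 -1.000e-01  7.970e+01  2.750e+01] F [-5.6  0.7 16.8] M [0.23 0.94 0.34] w 0.1521017575565185
delta [0.0007 0.0015 0.0003] rot 90.94
```

View pics/ticks.png

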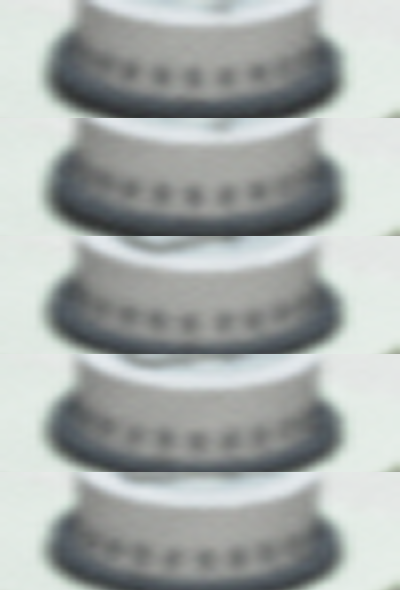

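The torque now scales with press force (0.33 N m at 18 N), so the brake is slipping against the stop and the ring is home. I'll relieve the wind-up within the pin play and lift out straight.

Request:
send_rows(deltas=[{"delta_pos": [-0.0006,0.0,-0.0008],"delta_rot": [0,0.1,2],"hand": 255},{"delta_pos": [-0.0008,0.0,0.003],"delta_rot": [0,0.1,2],"hand": 255},{"delta_pos": [-0.0008,0.0,0.008],"delta_rot": [0,0.1,2],"hand": 255},{"delta_pos": [-0.0008,0.0,0.016],"delta_rot": [0,0.1,2],"hand": 255},{"delta_pos": [-0.0008,0.0,0.03],"delta_rot": [0,0.1,2],"hand": 255},{"delta_pos": [-0.0008,0.0,0.06],"delta_rot": [0,0.1,2],"hand": 255},{"delta_pos": [-0.0008,0.0,0.08],"delta_rot": [0,0.1,2],"hand": 255},{"delta_pos": [-0.0008,0.0,0.08],"delta_rot": [0,0.1,2],"hand": 255}])

```text
time_s: 16.55
ee_pos: [0.4896, -0.1507, 0.2634]
ee_rot: [[0.713, 0.701, 0.001], [0.701, -0.713, -0.004], [-0.002, 0.003, -1.0]]
wrist_force: [-0.3, 0.2, -2.2]
width: 0.153
```

```bash
python3 st.py .5064 .1492 .261 -85.1; python3 - <<'E'
from ring import *
t=ld("top0.npz")
F=plane(t,[(240,187.5),(289.3,180)],.032);N=plane(t,[(293.3,207.5),(245,215)],.0)
c=np.vstack([F,N])[:,:2].mean(0)
v=F[0]-F[1];v=(v/np.linalg.norm(v))[:2];print(F,N,c,"groove_r",c-.045*v,"yaw",np.degrees(np.arctan2(-v[0],v[1])))
d=np.array([.5083,.148])-c;print("spanner local y",d@v)
from plant import capture
c=capture("side");np.savez("side10.npz",**c);crop(c,300,130,70,90,7,"pics/side13.png")
E
```

```text
16.55 [ 0.4896 -0.1507  0.2634] yaz -45.51 R3 [-0.0019  0.0033 -1.    ] [ 9.0e-04 -3.7e-03 -1.0e+00] q [-19.9 -13.3 105.4  -0.2  87.7  25.6] F [-0.3  0.2 -2.2] M [-0.01 -0.06  0.07] w 0.15272913556107778
delta [ 0.0168  0.2999 -0.0024] rot -39.59
[[0.5266 0.2754 0.032 ]
 [0.5469 0.1179 0.032 ]] [[0.463  0.1086 0.    ]
 [0.4421 0.2647 0.    ]] [0.4946 0.1916] groove_r [0.5004 0.147 ] yaw 7.361690519455285
spanner local y -0.045035392355442516
```

View pics/side13.png

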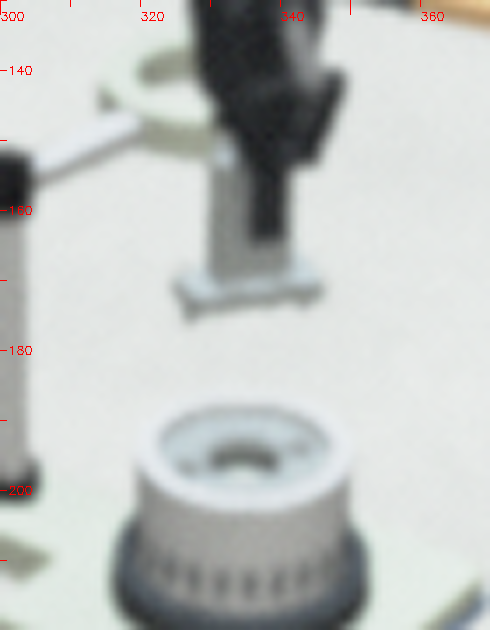

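The spanner came out cleanly and the holes now show at side (326,196) and (342,194). Its original spot measured exactly at the groove centre (local y −45 mm), so I'll carry it back there.

Request:
send_rows(deltas=[{"delta_pos": [0.0025,0.043,0],"delta_rot": [0.2,0,-5.5],"hand": 255},{"delta_pos": [0.005,0.086,0],"delta_rot": [0.2,0,-11],"hand": 255},{"delta_pos": [0.0075,0.129,0],"delta_rot": [0.2,0,-16.5],"hand": 255},{"delta_pos": [0.01,0.172,0],"delta_rot": [0.2,0,-22],"hand": 255},{"delta_pos": [0.0125,0.215,0],"delta_rot": [0.2,0,-27.5],"hand": 255},{"delta_pos": [0.015,0.258,0],"delta_rot": [0.2,0,-33],"hand": 255},{"delta_pos": [0.0168,0.2999,0],"delta_rot": [0.2,0,-38.6],"hand": 255},{"delta_pos": [0.0168,0.2999,0],"delta_rot": [0.2,0,-38.6],"hand": 255}])

```text
time_s: 17.6
ee_pos: [0.5057, 0.1514, 0.2603]
ee_rot: [[0.995, 0.104, -0.004], [0.104, -0.995, 0.001], [-0.004, -0.002, -1.0]]
wrist_force: [0.0, 0.0, -1.7]
width: 0.151
```

```bash
python3 st.py .5064 .1492 .156 -84.1
```

```text
17.6 [0.5057 0.1514 0.2603] yaz -84.01 R3 [-0.0035 -0.0016 -1.    ] [-0.0037  0.0012 -1.    ] q [ 1.380e+01 -1.100e+01  1.038e+02  1.000e-01  8.740e+01  9.790e+01] F [ 0.   0.  -1.7] M [-0.05  0.02 -0.04] w 0.1511218960013632
delta [ 0.0007 -0.0022 -0.1043] rot -0.09
```

Request:
send_rows(deltas=[{"delta_pos": [0.0007,-0.0022,-0.03],"delta_rot": [-0.1,-0.2,0],"hand": 255},{"delta_pos": [0.0007,-0.0022,-0.06],"delta_rot": [-0.1,-0.2,0],"hand": 255},{"delta_pos": [0.0007,-0.0022,-0.09],"delta_rot": [-0.1,-0.2,0],"hand": 255},{"delta_pos": [0.0007,-0.0022,-0.1043],"delta_rot": [-0.1,-0.2,0],"hand": 255},{"delta_pos": [0.0007,-0.0022,-0.1043],"delta_rot": [-0.1,-0.2,0],"hand": 255}])

```text
time_s: 18.23
ee_pos: [0.5061, 0.1487, 0.1551]
ee_rot: [[0.995, 0.104, -0.002], [0.104, -0.995, -0.001], [-0.002, 0.001, -1.0]]
wrist_force: [0.8, 1.1, -1.7]
width: 0.154
```

```bash
python3 st.py .5064 .1492 .131 -84.1;python3 - <<'E'
from plant import capture
from h import *
c=capture("side");crop(c,225,190,90,130,5,"pics/side14.png")
E
```

```text
18.225 [0.5061 0.1487 0.1551] yaz -84.01 R3 [-2.1e-03  8.0e-04 -1.0e+00] [-0.002 -0.001 -1.   ] q [ 13.6  -7.2 110.5  -0.   76.9  97.6] F [ 0.8  1.1 -1.7] M [ 0.02 -0.04 -0.01] w 0.15368293225083218
delta [ 0.0003  0.0005 -0.0241] rot -0.09
```

View pics/side14.png

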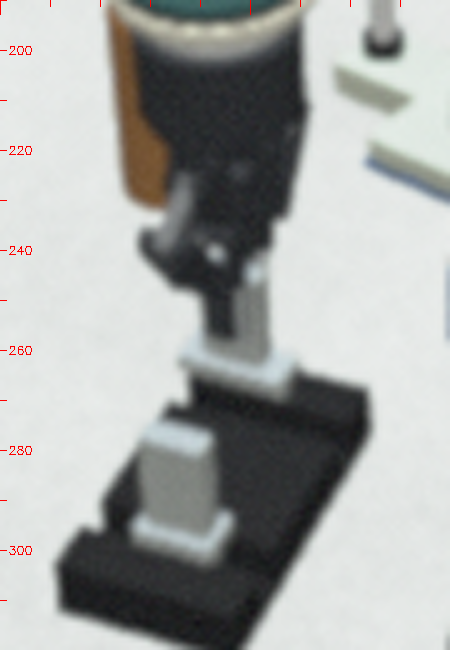

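The spanner hangs right over the right-hand groove. I'll lower it in.

Request:
send_rows(deltas=[{"delta_pos": [0.0003,0.0005,-0.008],"delta_rot": [0,0,0],"hand": 255},{"delta_pos": [0.0003,0.0005,-0.015],"delta_rot": [0,0,0],"hand": 255},{"delta_pos": [0.0003,0.0005,-0.02],"delta_rot": [0,0,0],"hand": 255},{"delta_pos": [0.0003,0.0005,-0.0225],"delta_rot": [0,0,0],"hand": 255},{"delta_pos": [0.0003,0.0005,-0.0235],"delta_rot": [0,0,0],"hand": 255},{"delta_pos": [0.0003,0.0005,-0.0235],"delta_rot": [0,0,0],"hand": 255}])

```text
time_s: 19.02
ee_pos: [0.5068, 0.1494, 0.1329]
ee_rot: [[0.995, 0.104, -0.0], [0.104, -0.995, -0.001], [-0.0, 0.001, -1.0]]
wrist_force: [-0.5, 0.3, -1.5]
width: 0.152
```

```bash
python3 st.py .5064 .1492 .131 -84.1
```

```text
19.025 [0.5068 0.1494 0.1329] yaz -84.01 R3 [-3.e-04  6.e-04 -1.e+00] [-2.e-04 -6.e-04 -1.e+00] q [ 13.7  -6.  111.5  -0.   74.5  97.7] F [-0.5  0.3 -1.5] M [ 0.03 -0.01 -0.01] w 0.1516410639053034
delta [-0.0004 -0.0002 -0.0019] rot -0.09
```

Request:
send_rows(deltas=[{"delta_pos": [0,0,-0.0015],"delta_rot": [0,0,0],"hand": 255},{"delta_pos": [0,0,-0.0025],"delta_rot": [0,0,0],"hand": 255},{"delta_pos": [0,0,-0.0025],"delta_rot": [0,0,0],"hand": 255}])

```text
time_s: 19.4
ee_pos: [0.507, 0.1495, 0.1312]
ee_rot: [[0.995, 0.104, 0.0], [0.104, -0.995, -0.0], [0.0, 0.0, -1.0]]
wrist_force: [-2.9, -0.1, 6.8]
width: 0.155
```

```bash
python3 st.py .5064 .1492 .131 -84.1
```

```text
19.4 [0.507  0.1495 0.1312] yaz -84.00 R3 [ 4.e-04  5.e-04 -1.e+00] [ 4.e-04 -4.e-04 -1.e+00] q [ 13.7  -5.9 111.6  -0.   74.2  97.7] F [-2.9 -0.1  6.8] M [-0.11  0.62  0.05] w 0.15462705166693055
delta [-0.0006 -0.0003 -0.0002] rot -0.1
```

The bar is down on the rack at the original height (TCP 0.131, +7 N). I'll open gently and retreat upward.

Request:
send_rows(deltas=[{"delta_pos": [-0.0003,0,0.0003],"delta_rot": [0,0,0],"hand": 255},{"delta_pos": [-0.0003,0,0.0003],"delta_rot": [0,0,0],"hand": 190},{"delta_pos": [-0.0003,0,0.0003],"delta_rot": [0,0,0],"hand": 150},{"delta_pos": [-0.0003,0,0.0003],"delta_rot": [0,0,0],"hand": 100},{"delta_pos": [-0.0003,0,0.0003],"delta_rot": [0,0,0],"hand": 60},{"delta_pos": [-0.0003,0,0.0003],"delta_rot": [0,0,0],"hand": 60},{"delta_pos": [-0.0003,0,0.0003],"delta_rot": [0,0,0],"hand": 60}])

```text
time_s: 20.27
ee_pos: [0.5067, 0.1495, 0.1314]
ee_rot: [[0.995, 0.104, 0.0], [0.104, -0.995, -0.0], [0.0, 0.0, -1.0]]
wrist_force: [-1.0, -0.7, 0.5]
width: 0.766
```

Request:
send_rows(deltas=[{"delta_pos": [0,0,0.01],"delta_rot": [0,0,0],"hand": 60},{"delta_pos": [0,0,0.03],"delta_rot": [0,0,0],"hand": 60},{"delta_pos": [0,0,0.06],"delta_rot": [0,0,0],"hand": 60},{"delta_pos": [0,0,0.1],"delta_rot": [0,0,0],"hand": 60},{"delta_pos": [0,0,0.15],"delta_rot": [0,0,0],"hand": 60},{"delta_pos": [0,0,0.2],"delta_rot": [0,0,0],"hand": 60},{"delta_pos": [-0.04,0.05,0.23],"delta_rot": [0,0,0],"hand": 60},{"delta_pos": [-0.1,0.1,0.25],"delta_rot": [0,0,0],"hand": 60}])

```text
time_s: 21.28
ee_pos: [0.4248, 0.2336, 0.3776]
ee_rot: [[0.995, 0.103, 0.003], [0.103, -0.995, 0.001], [0.003, -0.001, -1.0]]
wrist_force: [0.3, 1.1, 0.0]
width: 0.765
```

```bash
python3 st.py .5064 .1492 .131 -84.1;python3 - <<'E'
from plant import capture
from h import *
c=capture("side");np.savez("sideF.npz",**c);crop(c,225,120,180,200,4,"pics/sideF.png");cv2.imwrite("pics/sideFf.png",c["color"][:,:,::-1])
c=capture("top");np.savez("topF.npz",**c);cv2.imwrite("pics/topF.png",c["color"][:,:,::-1])
E
```

```text
21.275 [0.4248 0.2336 0.3776] yaz -84.10 R3 [ 2.8e-03 -6.0e-04 -1.0e+00] [ 2.7e-03  9.0e-04 -1.0e+00] q [ 25.8 -18.   98.7  -0.   99.1 109.9] F [0.3 1.1 0. ] M [0.03 0.02 0.01] w 0.7654106496827071
delta [ 0.0816 -0.0844 -0.2466] rot -0.0
```

View pics/sideFf.png

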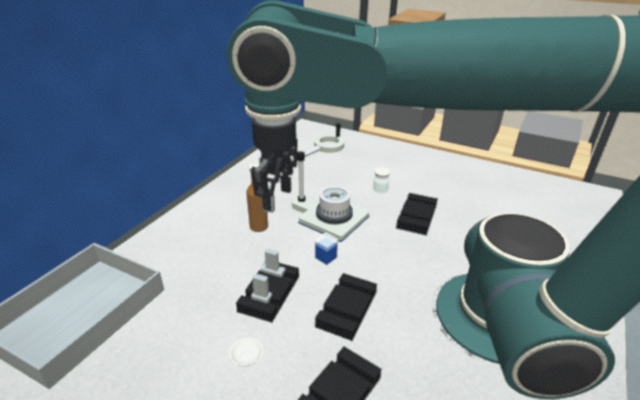

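View pics/topF.png

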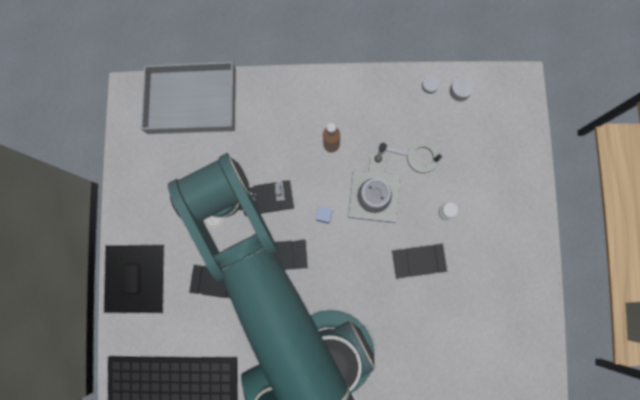

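```bash
python3 - <<'E'
from ring import *
t=ld("topF.npz");s=ld("sideF.npz")
crop(t,350,130,96,86,6,"pics/tF.png");crop(s,230,240,80,80,7,"pics/sF.png")
k=dark(t,(438,157.5),4);P=plane(t,[k],.21)[0];L=plane(t,[(423,158.5)],.175)[0]
for q in(P,L):
    v=q[:2]-[.6076,-.165];print(q,np.hypot(*v),np.degrees(np.arctan2(v[1],v[0]))%360-172.9)
E
```

```text
[ 0.5672 -0.3154  0.21  ] 0.15574954379032885 82.05740718108265
[ 0.5741 -0.2822  0.175 ] 0.1218673035179575 81.14035364797883
```

View pics/tF.png

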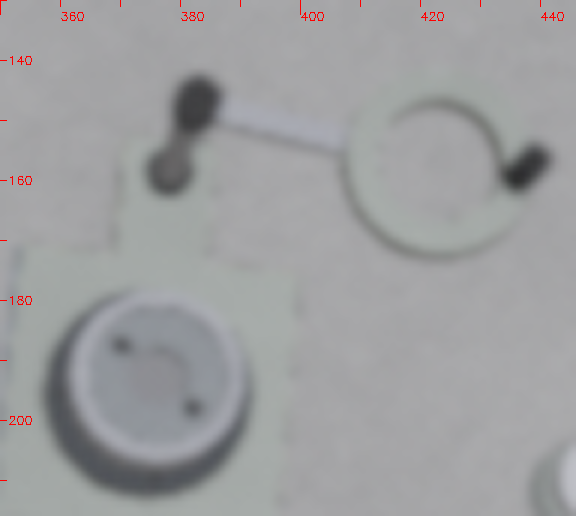

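View pics/sF.png

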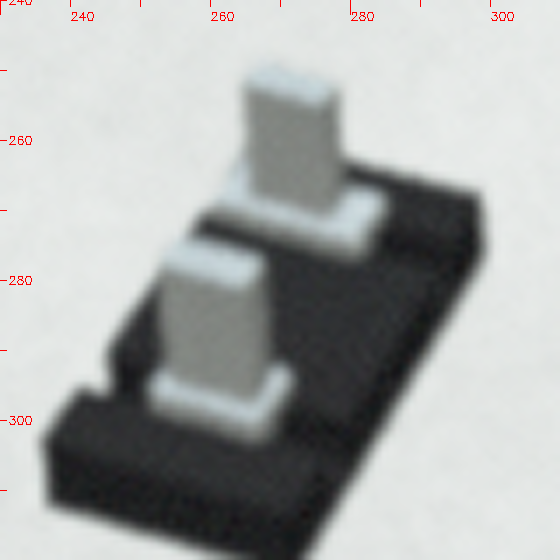

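The lamp stands at about 81°, the wide spanner is upright in its groove at side (271,262), and the narrow one and the loose things have not moved. I'm handing in.

```bash
python3 -c "
from plant import finish_job;print(finish_job())"
```

```text
the job is handed in; nothing more can be done
None
```

The job is done and handed in at about 21 s of the 72 s allowed.

- **Lamp:** I swung it to the -y side by its knob. In the last top view it stands at about +81°.
- **Ring:** I took the wide spanner from the rack farthest from the base and seated its pins in the ring. I pressed with about 14–18 N and turned it about 91° clockwise.
    - **At the stop:** after about 60–65° the torque rose from 0.11 N m to 0.2–0.34 N m, growing with the press force. From then on the cell's tick marks moved with the tool, so the brake was slipping with the ring at its stop.
    - **Evidence:** the stop is inferred from the torque and the tick marks; I did not measure the ring's angle in its cell directly.
- **Spanner:** It stands upright in its original groove, pins down, at the same height as before, and is released. The gripper is clear of everything. By eye in the last pictures, the narrow spanner, bottle, box, jar and dish stand where they were.
- **Disagreement:** The two cameras differed by about 3–6 mm in absolute position. They agreed within about 1 mm on the spanner-to-ring offset, which the pins seating without force confirmed.

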